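Empty the sorter tray into the transit box and cam-lock its cover

ROBOT

A 6-joint arm with a two-finger parallel gripper is mounted at the origin on the work surface. World frame = base frame: x ahead of the robot, y to its left, z up, the work surface at z = 0. Lengths are in m, angles in rad, forces in N, time in s.
With the tool pointing down it reaches from about 0.375 to 0.975 m from the base axis. Payload 3.8 kg.
Tool frame: the origin (TCP) lies at the very end of the fingers, on their centre line; the grasp point (between the pads) lies 19 mm behind it; z points along the fingers, y is the direction in which the jaws open and shut (so a half turn about z gives the same grasp; the last joint's range is limited). The gripper opens to 85 mm and grips with 20 to 120 N. Pads are 22 mm wide; open, the fingers measure 114 mm over their backs; the gripper's body (76 mm by 85 mm) begins 54 mm behind the grasp point. The pads swing forward as they close: fully open they stand 13 mm farther back than shut.
Start: joints at [-1.377, 0.264, 1.604, -0, 1.274, -0.037], TCP at [0.154, -0.657, 0.193] pointing down, gripper open.
Joint ranges: [-2.63, 2.63], [-0.94, 2.18], [0.31, 2.57], [-1.31, 4.45], [0, 2.66], [-2.55, 2.55]. Speed limits (rad/s): [2.57, 2.57, 3.14, 3.14, 3.14, 3.14].

INTERFACE

Orientations are given as a rotation vector (axis times angle).
In Python, from workcell import status, read_camera, camera_info, order gives the robot as it stands.
- The arm moves only by the tool move_arm, never from a script. Its argument "deltas" is a list of rows, each a list of 3 entries, a list of its own where there are three numbers: the turn, a rotation vector about the world's x, y, z as a fraction of full scale, then the shift along the world's x, y, z as a fraction of full scale, then the closure, from -1 (fully open) to 1 (shut), so that 0 is half open. A call has 1 to 20 rows; each row is the pose to reach, as a shift and turn from the pose commanded when the call began; what a row does not reach only later rows make up. Full scale, the value 1, is 0.1 m for a shift and pi/2 rad for a turn. A row lasts 1/8 s, in which the tool goes at most 62.5 mm and 10.7 degrees, less where a joint would pass 70% of its speed; a pose out of reach is approached as far as the arm can. A call with a number of a shift or a turn outside -1 to 1 is refused whole. A call with a gripper value outside its range is refused whole. The fingers move at their own pace and stop on an object; "grip_force" is the grip in N (left out, the last holds). Time passes only in rows, so rows that repeat a pose let the fingers close. It gives the time, the measured TCP pose, the force and the opening at its end, in the units of the state.
- status.read_state(): the state, without advancing time (a new reading comes with each control period).
- read_camera(name): name is "scene" or "top" or "wrist"; returns (picture, depth): 400x640x3 uint8, red, green, blue; 400x640 float32, m along the optical axis (not along the pixel's ray), 0 where there is no reading.
- camera_info(name): a dict with "K" (3x3 intrinsics, pixels), "D" ([k1, k2, p1, p2, k3] as OpenCV has them; the pictures are not rectified), "R" (3x3) and "t" (3): a world point X has camera coordinates R X + t. Camera axes: x right, y down, z forward; pixel columns grow to the right and rows downward; lengths in m; the calibration is good to about 2 mm. A picture is of the moment at which its call begins: read the wrist's pose just before it. camera_info takes no time and is no camera call; for the wrist camera it gives the pose at the moment of the call.
- order.finish_job(): hands the job in, once; it reports no verdict.
The state is a dict: "time": time; "q": joint angles; "joint_vel": joint speeds; "joint_torque": joint torques, N m; "tool_pos": TCP position; "tcp_rot": TCP orientation; "wrist_force": force on the tool from outside, world axes, zero at the start; "torque": the same for the moment, N m; "width": opening from 0.0 (shut) to 1.0 (fully open).
Only numpy, scipy, OpenCV 4.12 (cv2) and the standard library are available. Lean on these libraries where they do the work, as an engineer would, in place of code of your own. Each camera call takes 0.05 s, during which the arm holds its last target. There are 200 camera calls.

TASK

Pack the aluminium castings: slide the transit box's cover fully open, tip the sorter tray over the box so that its castings slide in, and put in the castings spilled on the bench as well. Stand the empty tray flat on its black rubber mat again, slide the cover shut against its buffers, and turn the cam lock disc clockwise half a turn to its stop so that its hook draws the cover's bolt in tight. Leave the other things on the bench alone.

Things in the scene. Friction and masses are not known exactly. Their poses are not given: they have to be found in the camera images.
- box: grey steel transit box fixed to the bench, 140 x 140 mm outside, 130 x 130 inside, floor 6 mm thick, open top, rim 70 mm above the bench. Origin on the bench under its centre; its y within 0.2 rad of world y. On its +y side the steel cam deck (y = 71 to 153 mm, 84 mm wide, 60 mm high); towards -y two rail arms run to y = -205 mm and carry the open cover
- box_mouth (a point): centre of the box's open mouth at rim height, 70 mm above the bench; axes as the box
- cover (a joint): opening of the box's flat aluminium cover, m: 0 shut, 0.130 fully open. Slides along the box's y, opening towards -y, friction 1.2 N; top 75 mm above the bench. Fully open it clears the mouth. Below 0.007 two rubber buffers (1300 N/m) push it back: by hand it rests at about 0.006, only the cam holds it tighter. The hook takes the pin only below 0.010
- cover_grip (a point): grip point of the cover's upright black handle: a bar 44 mm long along the box's x, 10 mm thick along its y, from 75 to 103 mm above the bench; the point is on its middle, 98 mm above the bench and moves with the cover; pinch it across y, from above. A bolt with an upright steel pin, 7 mm thick, stands out 32 mm from the cover's +y edge, over the mouth when open
- cam (a joint): angle of the steel cam lock disc, rad, clockwise from above: 0 open (the gap in its rim faces the box and lets the pin in), 3.14 its end stop, locked. The spiral hook under its rim, 72 mm across, takes the pin at 0.8 to 1.5 and has drawn the cover in by 2.7; up to 0.2 N m; it stays where left. Turned while the cover stands too far open it misses the pin and must be turned back
- cam_grip (a point): grip point of the cam disc, on its vertical axis, 119 mm above the bench: an upright bar 56 mm long, 12 mm thick, from 97 to 123 mm above the bench, on the disc's plate (top at 98 mm). The bar lies along this point's y axis, which turns with the disc (along the box's y at 0 and at half a turn); pinch it across its 12 mm, from above
- mat: black rubber mat, 220 x 160 x 3 mm, fixed to the bench; origin at the centre of its underside
- tray: steel sorter tray, 150 mm long (x), 92 mm wide (y), floor 3 mm thick, walls 20 mm high on three sides, open without a wall at its -x end; 180 g; it stands on the mat. Origin at the centre of its underside, x towards its grip tab, z up
- tray_grip (a point): grip point on the tray's upright tab at the walled end: 10 mm thick along the tray's x, 44 mm wide along y, from the tray's floor up to 75 mm above its underside; the point is 70 mm from the origin along x and 60 mm above the underside. Pinch it across its 10 mm from above, firmly (about 50 N); axes as the tray
- tray_lip (a point): middle of the tray's open edge, 75 mm from the origin towards -x, on its floor. Castings begin to slide on the tray's floor at about 26 to 37 degrees of tilt
- casting1: a die-cast aluminium block 32 x 24 x 18 mm (x, y, z) with a round boss 16 mm across and 5 mm high on its top, 35 g; origin at the centre of its underside, z up through the boss when it stands; all castings are alike. None if it is absent in this run; starts in the tray
- casting2: a die-cast aluminium block 32 x 24 x 18 mm (x, y, z) with a round boss 16 mm across and 5 mm high on its top, 35 g; origin at the centre of its underside, z up through the boss when it stands; all castings are alike. None if it is absent in this run; starts in the tray
- casting3: a die-cast aluminium block 32 x 24 x 18 mm (x, y, z) with a round boss 16 mm across and 5 mm high on its top, 35 g; origin at the centre of its underside, z up through the boss when it stands; all castings are alike. None if it is absent in this run; starts in the tray
- casting4: a die-cast aluminium block 32 x 24 x 18 mm (x, y, z) with a round boss 16 mm across and 5 mm high on its top, 35 g; origin at the centre of its underside, z up through the boss when it stands; all castings are alike. None if it is absent in this run; starts in the tray
- casting5: a die-cast aluminium block 32 x 24 x 18 mm (x, y, z) with a round boss 16 mm across and 5 mm high on its top, 35 g; origin at the centre of its underside, z up through the boss when it stands; all castings are alike. None if it is absent in this run; starts in the tray
- stray1: a die-cast aluminium block 32 x 24 x 18 mm (x, y, z) with a round boss 16 mm across and 5 mm high on its top, 35 g; origin at the centre of its underside, z up through the boss when it stands; all castings are alike. None if it is absent in this run; starts spilled on the bench in front of the box
- stray2: a die-cast aluminium block 32 x 24 x 18 mm (x, y, z) with a round boss 16 mm across and 5 mm high on its top, 35 g; origin at the centre of its underside, z up through the boss when it stands; all castings are alike. None if it is absent in this run; starts spilled on the bench in front of the box
- stray3: a die-cast aluminium block 32 x 24 x 18 mm (x, y, z) with a round boss 16 mm across and 5 mm high on its top, 35 g; origin at the centre of its underside, z up through the boss when it stands; all castings are alike. None if it is absent in this run; starts spilled on the bench in front of the box
- stray4: a die-cast aluminium block 32 x 24 x 18 mm (x, y, z) with a round boss 16 mm across and 5 mm high on its top, 35 g; origin at the centre of its underside, z up through the boss when it stands; all castings are alike. None if it is absent in this run; starts spilled on the bench in front of the box
- screwdriver: red-handled screwdriver, lying or standing on the bench; leave it alone
- wrench: steel wrench, lying or standing on the bench; leave it alone
- tape: roll of paper tape, 76 mm across, lying or standing on the bench; leave it alone
- jar: small clear jar with white cap, 44 mm across, 60 mm high, lying or standing on the bench; leave it alone
- pen: black marker pen, 120 mm long, lying or standing on the bench; leave it alone

How it is judged:
On the way, in this order (a step that is already met when the one before it is completed fails the run):
1. the cover is fully open (within 8 mm) (value of joint cover above 0.122 m), for 0.1 s.
2. the tray is tipped (over 23 degrees) with its open edge over the box (angle between tray's own z axis and vertical above 0.4 rad and horizontal distance between tray_lip and box_mouth below 0.1 m), for 0.05 s.
3. all castings are in the box (x of casting1 in the frame of box between -0.07 and 0.07 m and y of casting1 in the frame of box between -0.07 and 0.07 m and z of each of casting1, casting2, casting3, casting4, casting5, stray1, stray2, stray3, stray4 in the frame of box below 0.066 m and x of casting2 in the frame of box between -0.07 and 0.07 m and y of casting2 in the frame of box between -0.07 and 0.07 m and x of casting3 in the frame of box between -0.07 and 0.07 m and y of casting3 in the frame of box between -0.07 and 0.07 m and x of casting4 in the frame of box between -0.07 and 0.07 m and y of casting4 in the frame of box between -0.07 and 0.07 m and x of casting5 in the frame of box between -0.07 and 0.07 m and y of casting5 in the frame of box between -0.07 and 0.07 m and x of stray1 in the frame of box between -0.07 and 0.07 m and y of stray1 in the frame of box between -0.07 and 0.07 m and x of stray2 in the frame of box between -0.07 and 0.07 m and y of stray2 in the frame of box between -0.07 and 0.07 m and x of stray3 in the frame of box between -0.07 and 0.07 m and y of stray3 in the frame of box between -0.07 and 0.07 m and x of stray4 in the frame of box between -0.07 and 0.07 m and y of stray4 in the frame of box between -0.07 and 0.07 m), for 0.2 s.
4. the cover is slid shut against its buffers (within 10 mm) (value of joint cover below 0.01 m), for 0.1 s.
5. the cam disc is turned to its stop and the cover is drawn in tight (value of joint cam above 3 rad and value of joint cover below 0.003 m), for 0.2 s.
At the end, for the whole second after the job is handed in: Every casting is inside the box below its rim, the cover is within 3 mm of fully shut, the cam disc is turned past 3.0 rad, and the tray stands flat on the mat, its centre within 60 mm of the mat's centre (all of step 3 and all of step 5 and horizontal distance between tray and mat below 0.06 m and height (world z) of tray below 0.012 m and angle between tray's own z axis and vertical below 0.08 rad and linear speed of tray below 0.02 m/s); the robot touches nothing.
It fails at once if a bystander (screwdriver, wrench, tape, jar or pen) is moved over 40 mm (distance of any of screwdriver, wrench, tape, jar, pen from where it was at the start of the episode above 0.04 m).
It fails at once if a casting falls off the bench (height (world z) of any of casting1, casting2, casting3, casting4, casting5, stray1, stray2, stray3, stray4 below -0.1 m).
Of casting1, casting2, casting3, casting4, casting5 only 2 to 5 are there at a start; the rules pass over those that are not, and their reading is None.
Of stray1, stray2, stray3, stray4 only 2 to 4 are there at a start; the rules pass over those that are not, and their reading is None.
At some moment in a run one of stray1, stray2, stray3, stray4 may be knocked a few centimetres aside while the robot is not near it.
It also fails if it takes over 210 s, if anything falls off the work surface, if the arm or the gripper's body presses on something with over 40 N, if the wrist force passes 120 N, or if a joint passes its speed limit or range.

## Working session

There is one attempt and no reset: what is moved stays moved. The work goes in short steps, Python scripts to look and compute and a tool call to move; the robot and the scene stay as the last step left them, time stands still between calls to the robot, and variables do not carry over. Pictures are saved under pics/ and viewed, about 12 in all and at most 16, crops included, and the job is handed in when it is done.

Besides the shell and the picture viewer there is one more tool, called after "Emit:" by a JSON object that holds its "api" and its "payload". move_arm: Moves the arm, as the interface text tells. Its arguments: {"type":"object","properties":{"deltas":{"type":"array","items":{"type":"array"}},"grip_force":{"type":"number"}},"required":["deltas"]}

```bash
mkdir -p pics; ls
cat > h.py <<'E'
import numpy as np, cv2
from workcell import status, read_camera, camera_info, order
def snap(name,fn=None):
    ci=camera_info(name); im,d=read_camera(name)
    np.savez('last_%s.npz'%name,im=im,d=d,**{k:np.array(ci[k]) for k in 'KDRt'})
    if fn: cv2.imwrite('pics/'+fn,im[:,:,::-1])
    return ci,im,d
def load(name):
    z=np.load('last_%s.npz'%name); return {k:z[k] for k in 'KDRt'},z['im'],z['d']
def ray(ci,px):
    n=cv2.undistortPoints(np.array(px,float).reshape(-1,1,2),np.array(ci['K']),np.array(ci['D'])).reshape(-1,2)
    R=np.array(ci['R']);t=np.array(ci['t']).ravel()
    return -R.T@t,(np.c_[n,np.ones(len(n))]@R)
def onz(ci,px,z):
    c,d=ray(ci,px); return c+d*((z-c[2])/d[:,2])[:,None]
def cloud(ci,d):
    v,u=np.mgrid[0:400,0:640]; c,r=ray(ci,np.c_[u.ravel(),v.ravel()])
    P=c+r*d.ravel()[:,None]; P[d.ravel()<=0]=np.nan
    return P.reshape(400,640,3)
def proj(ci,X):
    R=np.array(ci['R']);t=np.array(ci['t']).ravel()
    return cv2.projectPoints(np.array(X,float).reshape(-1,3),cv2.Rodrigues(R)[0],t,np.array(ci['K']),np.array(ci['D']))[0].reshape(-1,2)
E
python3 - <<'E'
from h import *
s=status.read_state(); print({k:np.round(v,3) for k,v in s.items()})
for n in ('top','scene'):
    ci,im,d=snap(n,n+'1.png'); print(n,np.round(ci['K'],1).tolist(),np.round(-np.array(ci['R']).T@np.array(ci['t']).ravel(),3)); print(np.round(ci['R'],2).tolist())
    P=cloud(ci,d); print(np.nanmin(P,(0,1)),np.nanmax(P,(0,1)))
E
```

```text
pics
{'time': np.float64(0.0), 'q': array([-1.377,  0.265,  1.605, -0.   ,  1.274, -0.037]), 'joint_vel': array([ 0.   , -0.   ,  0.001,  0.   , -0.001,  0.001]), 'joint_torque': array([-2.0000e-03, -5.1512e+01, -3.6731e+01, -0.0000e+00,  1.3000e-02,
        0.0000e+00]), 'tool_pos': array([ 0.154, -0.656,  0.192]), 'tcp_rot': array([-3.118, -0.361,  0.   ]), 'wrist_force': array([0.139, 0.049, 0.307]), 'torque': array([-0.031,  0.053,  0.015]), 'width': np.float64(0.998)}
top [[487.0, 0.0, 321.4], [0.0, 487.0, 198.6], [0.0, 0.0, 1.0]] [ 0.303 -0.036  1.27 ]
[[-0.0, -1.0, -0.01], [-0.98, 0.0, -0.18], [0.18, 0.01, -0.98]]
[-0.07580776 -1.56091745 -0.77585726] [1.65042204 1.52908156 0.80427231]
scene [[509.9, 0.0, 318.8], [0.0, 509.9, 203.0], [0.0, 0.0, 1.0]] [1.3   0.577 0.85 ]
[[-0.62, 0.79, -0.0], [0.48, 0.37, -0.8], [-0.63, -0.49, -0.61]]
[-2.29498469 -2.20331751 -0.76923739] [1.25260158 0.74343212 0.5114027 ]
```

View pics/top1.png

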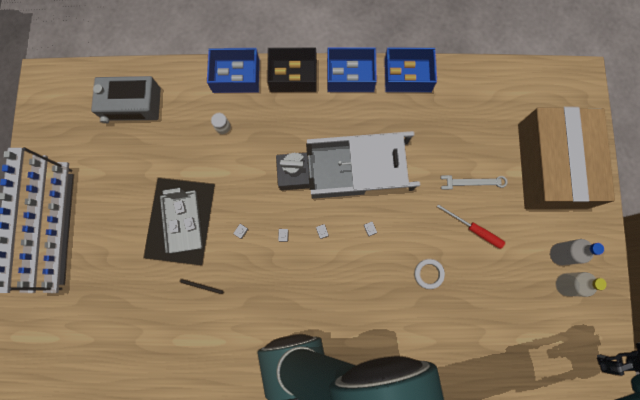

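View pics/scene1.png

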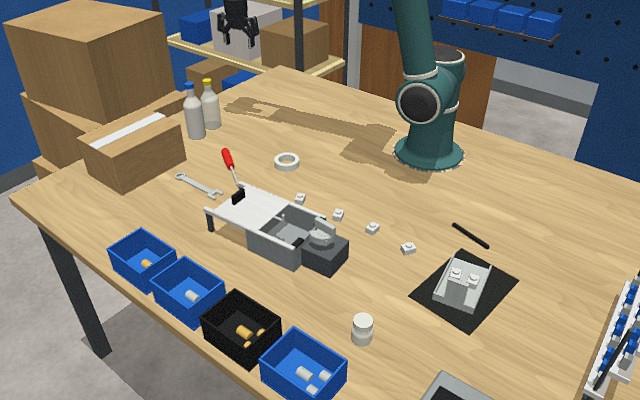

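The top picture shows the box at (345,165), cam at (292,162), and cover handle at (395,158). The tray is at (181,220) on the mat with 3 castings and its tab at (172,191). Four strays lie at (240,231), (283,235), (322,231) and (370,229). Measuring next.

Run:
```python
from h import *
ci,im,d=load('top')
hsv=cv2.cvtColor(im,cv2.COLOR_RGB2HSV)
P=cloud(ci,d)
# noise check / bench height
print('bench z',np.nanmedian(P[240:260,300:400,2]),np.nanstd(P[240:260,300:400,2]))
def rect(mask,z,lab,amin=20):
    n,l,st,c=cv2.connectedComponentsWithStats(mask.astype(np.uint8))
    for i in range(1,n):
        if st[i,4]<amin: continue
        cs,_=cv2.findContours((l==i).astype(np.uint8),cv2.RETR_EXTERNAL,cv2.CHAIN_APPROX_NONE)
        Q=onz(ci,cs[0].reshape(-1,2),z)[:,:2]
        r=cv2.minAreaRect((Q*1000).astype(np.float32))
        zz=P[...,2][l==i]
        print(lab,st[i],'ctr',np.round(r[0],1),'size',np.round(r[1],1),'ang',round(r[2],1),'cen',np.round(onz(ci,[c[i]],z)[0],4),'zmed',np.round(np.nanmedian(zz),3))
H=np.zeros((400,640),bool)
def win(u0,u1,v0,v1):
    m=H.copy(); m[v0:v1,u0:u1]=1; return m
S=hsv[...,1].astype(int);V=hsv[...,2].astype(int)
rect(win(225,385,215,250)&(S<70)&(V>90),0.018,'stray',10)
dark=V<60
rect(win(140,220,170,270)&dark,0.003,'mat',200)
rect(win(385,410,140,175)&dark,0.103,'handle',20)
Z=P[...,2]
rect(win(300,420,125,200)&(Z>0.069)&(Z<0.09)&(V>150),0.075,'cover',100)
rect(win(270,318,140,195)&(Z>0.09)&(Z<0.109),0.098,'disc',20)
rect(win(270,318,140,195)&(Z>0.11),0.123,'bar',10)
rect(win(155,210,180,265)&(S<40)&(V>80),0.01,'tray',100)
rect(win(155,210,180,265)&(Z>0.055),0.078,'tab',10)
rect(win(205,235,105,140)&(Z>0.04),0.06,'jar')
sub=im[100:290,130:430]
a=cv2.resize(im[125:205,265:425],None,fx=4.9,fy=4.9,interpolation=cv2.INTER_CUBIC)
b=cv2.resize(im[170:270,140:220],None,fx=2.0,fy=2.0)
cv2.imwrite('pics/box.png',a[:,:,::-1])
np.set_printoptions(linewidth=250,precision=0,suppress=True)
print((Z[130:205:4,270:420:5]*1000).round())
print((Z[174:264:5,145:216:4]*1000).round())
```

```text
bench z -0.0007365718009770816 0.00259620407887215
stray [364 221  13  15 128] ctr [ 448.7 -154.9] size [33.5 25.7] ang 25.7 cen [ 0.4484 -0.1545  0.018 ] zmed 0.017
stray [233 224  15  15 128] ctr [442.4 181.4] size [26.3 32.9] ang 57.3 cen [0.4424 0.1818 0.018 ] zmed 0.018
stray [316 224  13  15 127] ctr [441.6 -30.1] size [32.8 25.3] ang 18.5 cen [ 0.4416 -0.0302  0.018 ] zmed 0.018
stray [278 229  10  13 128] ctr [431.5  71.4] size [31.3 23.3] ang 0.6 cen [0.4317 0.0714 0.018 ] zmed 0.018
mat [ 144  178   70   87 2338] ctr [471.3 347.8] size [155.6 215.3] ang 83.3 cen [0.4671 0.3498 0.003 ] zmed 0.003
handle [393 150   5  17  64] ctr [ 613.3 -211.9] size [41.   9.2] ang 3.9 cen [ 0.6132 -0.2118  0.103 ] zmed 0.101
cover [ 307  131  113   63 3151] ctr [ 611.6 -134.7] size [141.6 274.8] ang 4.6 cen [ 0.6127 -0.1625  0.075 ] zmed 0.074
disc [284 152  20   9 123] ctr [620.1  39.8] size [47.2 20.6] ang 89.8 cen [0.6182 0.0391 0.098 ] zmed 0.098
disc [283 166  19   7  83] ctr [586.9  43.3] size [44.6 15.3] ang 89.8 cen [0.5879 0.0463 0.098 ] zmed 0.099
bar [280 160  23   8 137] ctr [59
[... 3963 characters left out ...]
 6. 18.  3.  4. -1. -3.]
 [-6.  3.  4.  3.  9.  3.  9.  0.  6.  7. 29. 23. 19. 26.  2.  3. -0. -1.]
 [-5.  0.  1.  1.  5. 10. 24. 28. 22.  9. 25. 24. 20. 10.  0. -2.  2. -2.]
 [-2. -0. -1.  2.  3. 15. 28. 19. 21.  5.  4. 24. 18.  8.  2. -0. -1. -4.]
 [ 1.  3.  0.  1.  2. 15.  3.  5.  3.  2.  2.  3.  8.  8.  7.  7.  1. -5.]
 [ 1.  1.  0. -4. -2. 21.  3.  3.  7.  9.  4.  2.  5.  4. 13.  0.  2.  3.]
 [-2.  3. -1.  1.  8. 22.  5.  3.  6.  4.  6.  6.  7.  2. 14. -1. -4.  2.]
 [ 7.  4.  4.  6.  5. 22.  4.  6.  6.  8.  4.  6.  1.  1.  4.  4. -5. -4.]
 [-2.  2.  1.  5.  1.  1. -3. -2. -1.  2.  5.  2. -3.  3.  2. -1.  2. -4.]
 [-3.  1. -1.  5.  1.  2.  3.  3. -1. -4.  3.  2.  2.  3.  0. -2. nan -3.]]
```

View pics/box.png

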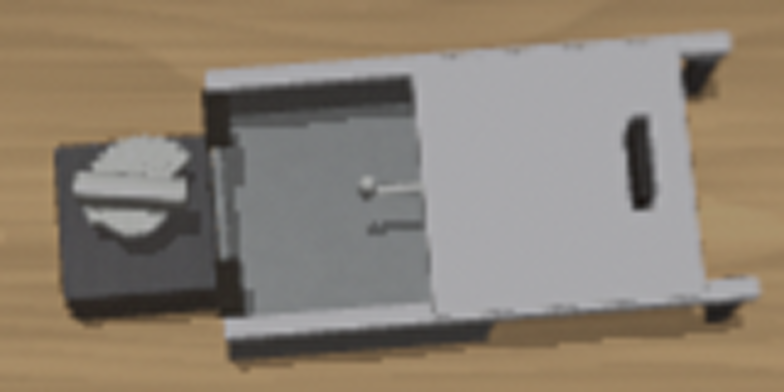

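Box origin is about (0.605,-0.068) with yaw about 0.075, cam at (0.596,0.044), and the handle at (0.613,-0.212). The cover is about 0.105 open. The sizes agree with those given, so I move to hover over the handle.

Emit:
{"api": "move_arm", "payload": {"deltas": [[[0,0,-0.05],[0.3,0.5,0],-1],[[0,0,-0.1],[0.6,1,0],-1],[[0,0,-0.1],[0.6,1,0],-1]]}}

```text
time: 0.48
tool_pos: [0.2159, -0.5534, 0.1921]
tcp_rot: [-3.136, -0.121, 0.0]
wrist_force: [0.4, 0.4, 0.3]
width: 1.001
```

Emit:
{"api": "move_arm", "payload": {"deltas": [[[0,0,0],[0.5,0.5,0],-1],[[0,0,0],[1,1,0],-1],[[0,0,0],[1,1,0],-1]]}}

```text
time: 0.85
tool_pos: [0.3159, -0.4556, 0.1929]
tcp_rot: [-3.139, -0.121, -0.0]
wrist_force: [0.5, -0.7, 1.1]
width: 0.999
```

Emit:
{"api": "move_arm", "payload": {"deltas": [[[0,0,0],[0.5,0.5,0],-1],[[0,0,0],[1,1,0],-1],[[0,0,0],[1,1,0],-1]]}}

```text
time: 1.23
tool_pos: [0.416, -0.3561, 0.1931]
tcp_rot: [3.139, 0.121, 0.0]
wrist_force: [-0.5, 0.0, 0.2]
width: 0.998
```

Emit:
{"api": "move_arm", "payload": {"deltas": [[[0,0,0],[0.5,0.5,0],-1],[[0,0,0],[1,1,0],-1],[[0,0,0],[1,1,0],-1]]}}

```text
time: 1.6
tool_pos: [0.5161, -0.2564, 0.1929]
tcp_rot: [3.139, 0.12, 0.0]
wrist_force: [-0.2, -0.7, 0.0]
width: 0.997
```

Emit:
{"api": "move_arm", "payload": {"deltas": [[[0,0,0],[0.5,0.3,0],-1],[[0,0,0],[0.99,0.45,0],-1],[[0,0,0],[0.99,0.45,0],-1],[[0,0,0],[0.99,0.45,0],-1]]}}

```text
time: 2.1
tool_pos: [0.6124, -0.2137, 0.1924]
tcp_rot: [3.139, 0.115, -0.003]
wrist_force: [-0.9, 0.9, 0.4]
width: 1.002
```

Run:
```python
from h import *
s=status.read_state(); print(s['time'],np.round(s['tool_pos'],4),np.round(s['tcp_rot'],3),np.round(s['wrist_force'],2))
ci,im,d=snap('wrist','w1.png'); print(-np.array(ci['R']).T@np.array(ci['t']).ravel()); print(proj(ci,[s['tool_pos'],[.613,-.212,.103]]))
```

```text
2.1 [ 0.6124 -0.2137  0.1924] [ 3.139e+00  1.150e-01 -3.000e-03] [-0.89  0.9   0.38]
[ 0.69533672 -0.20781547  0.37367898]
[[315.12654828 233.88986255]
 [313.23133967 187.58314262]]
```

View pics/w1.png

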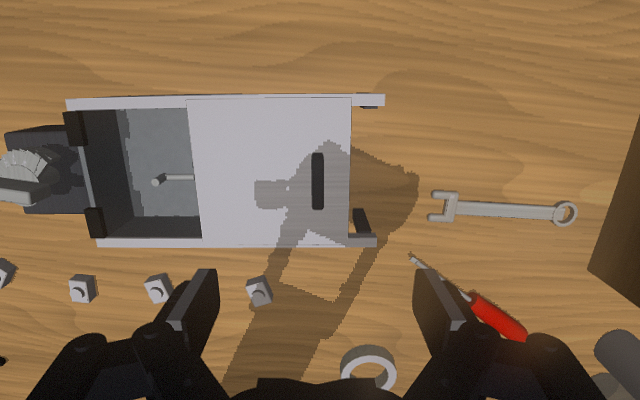

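The wrist view shows the handle at (317,181), slightly off the prediction at (313,188), with the bolt pin at (157,180) and strays at (260,291), (157,289), (82,289) and (5,272). I'll measure from this closer view.

Run:
```python
from h import *
ci,im,d=load('wrist'); P=cloud(ci,d)
hsv=cv2.cvtColor(im,cv2.COLOR_RGB2HSV);S=hsv[...,1].astype(int);V=hsv[...,2].astype(int);Z=P[...,2]
def rect(mask,z,lab,amin=20):
    n,l,st,c=cv2.connectedComponentsWithStats(mask.astype(np.uint8))
    for i in range(1,n):
        if st[i,4]<amin: continue
        cs,_=cv2.findContours((l==i).astype(np.uint8),cv2.RETR_EXTERNAL,cv2.CHAIN_APPROX_NONE)
        r=cv2.minAreaRect((onz(ci,cs[0].reshape(-1,2),z)[:,:2]*1000).astype(np.float32))
        print(lab,st[i],'ctr',np.round(r[0],1),'size',np.round(r[1],1),'ang',round(r[2],1),'zmed',np.round(np.nanmedian(Z[l==i]),3))
def win(u0,u1,v0,v1):
    m=np.zeros((400,640),bool); m[v0:v1,u0:u1]=1; return m
rect(win(300,335,140,220)&(Z>0.093),.103,'handle z')
rect(win(300,335,140,220)&(V<40),.103,'handle dark')
rect(win(60,390,85,255)&(Z>0.062)&(Z<.088),.072,'rails+cover',500)
rect(win(190,355,98,245)&(V>110)&(Z>0.068)&(S<40),.075,'cover',500)
for z0,z1,u0,u1 in ((0.012,.022,0,290),):
    rect(win(u0,u1,255,310)&(S<90)&(Z>.012)&(Z<.04),.018,'stray',60)
for u in (80,120,160):print(u,[ (v,round(Z[v,u],3)) for v in range(88,110,2)])
```

```text
handle z [311 156  13  53 656] ctr [ 617.4 -214.8] size [44.2  9.8] ang 4.6 zmed 0.103
rails+cover [   62    93   324   155 28888] ctr [ 608.7 -130.9] size [143.6 284.5] ang 4.6 zmed 0.076
cover [  190    98   165   147 22166] ctr [ 612.6 -171.3] size [135.9 158.6] ang 4.3 zmed 0.076
stray [  0 265  11  24 171] ctr [440.3 167.8] size [13.5 37.4] ang 74.9 zmed 0.017
stray [144 277  27  27 497] ctr [442.7 -33. ] size [34.6 28.1] ang 18.9 zmed 0.019
stray [ 68 278  25  25 496] ctr [432.8  68.1] size [36.4 29.1] ang 0.1 zmed 0.019
stray [245 279  27  29 492] ctr [ 449.5 -156.6] size [36.  25.1] ang 22.4 zmed 0.019
80 [(88, np.float64(0.0)), (90, np.float64(0.002)), (92, np.float64(0.001)), (94, np.float64(0.001)), (96, np.float64(0.002)), (98, np.float64(0.074)), (100, np.float64(0.074)), (102, np.float64(0.074)), (104, np.float64(0.075)), (106, np.float64(0.075)), (108, np.float64(0.075))]
120 [(88, np.float64(0.0)), (90, np.float64(0.002)), (92, np.float64(0.0)), (94, np.float64(-0.001)), (96, np.float64(0.028)), (98, np.float64(0.076)), (100, np.float64(0.075)), (102, np.float64(0.075)), (104, np.float64(0.076)), (106, np.float64(0.075)), (108, np.float64(0.075))]
160 [(88, np.float64(0.002)), (90, np.float64(0.002)), (92, np.float64(0.003)), (94, np.float64(0.001)), (96, np.float64(0.075)), (98, np.float64(0.075)), (100, np.float64(0.075)), (102, np.float64(0.075)), (104, np.float64(0.075)), (106, np.float64(0.074)), (108, np.float64(0.006))]
```

Emit:
{"api": "move_arm", "payload": {"deltas": [[[0,0,0],[0.03,0,-0.5],-1],[[0,0,0],[0.03,0,-1],-1],[[0,0,0],[0.03,0,-1],-1]]}}

```text
time: 2.52
tool_pos: [0.6107, -0.2117, 0.0881]
tcp_rot: [-3.136, -0.113, 0.016]
wrist_force: [-0.7, 1.4, 0.0]
width: 0.998
```

Emit:
{"api": "move_arm", "payload": {"deltas": [[[0,0,0],[0,0,-0.1],-1],[[0,0,0],[0,0,-0.1],1],[[0,0,0],[0,0,-0.1],1],[[0,0,0],[0,0,-0.1],1],[[0,0,0],[0,0,-0.1],1],[[0,0,0],[0,0,-0.1],1],[[0,0,0],[0,0,-0.1],1],[[0,0,0],[0,0,-0.1],1],[[0,0,0],[0,0,-0.1],1]], "grip_force": 40}}

```text
time: 3.65
tool_pos: [0.6163, -0.2121, 0.083]
tcp_rot: [-3.139, -0.116, 0.0]
wrist_force: [0.7, -1.1, 0.1]
width: -0.002
```

Emit:
{"api": "move_arm", "payload": {"deltas": [[[0,0,0],[0.005,-0.06,0],1],[[0,0,0],[0.01,-0.12,0],1],[[0,0,0],[0.016,-0.19,0],1],[[0,0,0],[0.016,-0.19,0],1]]}}

```text
time: 4.15
tool_pos: [0.6181, -0.2319, 0.0831]
tcp_rot: [3.139, 0.114, 0.0]
wrist_force: [0.2, 0.9, 0.4]
width: -0.002
```

Run:
```python
from h import *
s=status.read_state(); print(s['time'],np.round(s['tool_pos'],4),np.round(s['wrist_force'],2),s['width'])
ci,im,d=snap('top'); c2=im[125:205,265:425]
cv2.imwrite('pics/t2.png',cv2.resize(c2,None,fx=4,fy=4,interpolation=cv2.INTER_CUBIC)[:,:,::-1])
```

```text
4.15 [ 0.6181 -0.2319  0.0831] [0.24 0.86 0.44] -0.002147332902778432
```

View pics/t2.png

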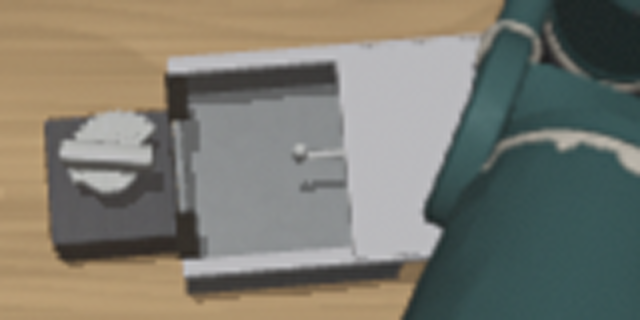

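The gripper reads fully shut (width 0) and the cover edge is still at (340,150), so the grasp missed the handle. I'll look with the wrist camera.

Run:
```python
from h import *
ci,im,d=snap('wrist','w2.png'); a,b,dd=snap('scene')
s=status.read_state();print(proj(ci,[s['tool_pos']]))
c=cv2.resize(b[150:300,180:380],(640,480)); cv2.imwrite('pics/w2s.png',np.vstack([cv2.resize(im,(480,300)),cv2.resize(c,(480,300))])[:,:,::-1])
```

```text
[[314.37560837 233.9048655 ]]
```

View pics/w2s.png

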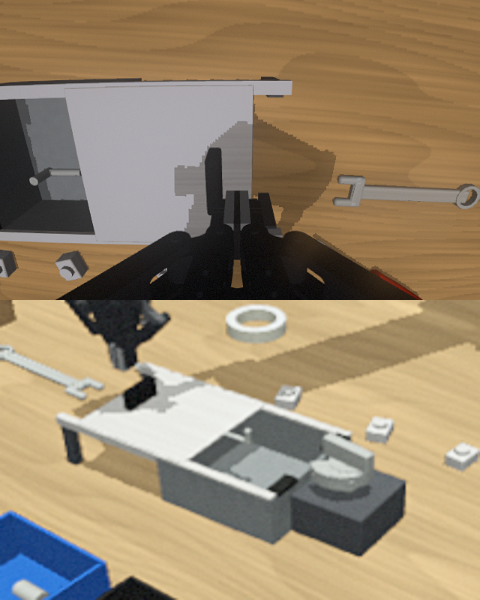

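Run:
```python
from h import *
ci,im,d=load('wrist');P=cloud(ci,d)
np.set_printoptions(linewidth=200,suppress=True,precision=3)
for v in (200,220,240,250,256,262,270,290):
    for u in (285,305,315,325): print(v,u,P[v,u],end=' ')
    print()
hm=(P[...,2]>.09)&(P[...,2]<.12); n,l,st,c=cv2.connectedComponentsWithStats(hm.astype(np.uint8)); 
for i in range(1,n):
    if st[i,4]>60: print(st[i],np.nanmin(P[l==i],0),np.nanmax(P[l==i],0))
a,b,dd=load('scene');Q=cloud(a,dd)
# gripper tip in scene: lowest z of dark pixels near
for (u,v) in ((122,362),(128,352),(115,345),(140,385),(140,400)):
    x=180+u*200/480;y=150+(v-300)*150/300; print((u,v),im is not None,Q[int(y),int(x)])
```

```text
200 285 [ 0.638 -0.213  0.084] 200 305 [ 0.636 -0.224  0.076] 200 315 [ 0.636 -0.23   0.076] 200 325 [ 0.636 -0.236  0.075] 
220 285 [ 0.634 -0.215  0.104] 220 305 [ 0.624 -0.225  0.077] 220 315 [ 0.623 -0.231  0.075] 220 325 [ 0.624 -0.237  0.076] 
240 285 [ 0.623 -0.216  0.104] 240 305 [ 0.61  -0.226  0.076] 240 315 [ 0.611 -0.232  0.076] 240 325 [ 0.611 -0.238  0.076] 
250 285 [ 0.617 -0.216  0.103] 250 305 [ 0.603 -0.226  0.075] 250 315 [ 0.603 -0.233  0.075] 250 325 [ 0.604 -0.239  0.075] 
256 285 [ 0.614 -0.216  0.104] 256 305 [ 0.628 -0.226  0.128] 256 315 [ 0.628 -0.231  0.128] 256 325 [ 0.628 -0.235  0.128] 
262 285 [ 0.61  -0.216  0.104] 262 305 [ 0.627 -0.227  0.133] 262 315 [ 0.628 -0.231  0.134] 262 325 [ 0.628 -0.235  0.133] 
270 285 [ 0.623 -0.218  0.134] 270 305 [ 0.628 -0.227  0.14 ] 270 315 [ 0.628 -0.231  0.14 ] 270 325 [ 0.628 -0.235  0.141] 
290 285 [ 0.623 -0.219  0.149] 290 305 [ 0.628 -0.227  0.155] 290 315 [ 0.627 -0.231  0.154] 290 325 [ 0.628 -0.235  0.154] 
[ 273  203   22   84 1437] [ 0.594 -0.221  0.09 ] [ 0.639 -0.208  0.105]
[ 39 235  14  12 116] [ 0.602 -0.08   0.09 ] [ 0.608 -0.072  0.094]
(122, 362) True [ 0.627 -0.225  0.138]
(128, 352) True [ 0.621 -0.219  0.152]
(115, 345) True [ 0.626 -0.234  0.16 ]
(140, 385) True [ 0.616 -0.213  0.103]
(140, 400) True [ 0.623 -0.208  0.085]
```

The depth images put the real fingertips at z≈0.125, while the reported TCP reads 0.083. The tips are therefore about 42 mm above the reported TCP, and x and y agree. I correct for this empirically: open, centre, go 40 mm lower, and close.

Emit:
{"api": "move_arm", "payload": {"deltas": [[[0,0,0],[-0.01,0,0],-1],[[0,0,0],[-0.01,0.1,0],-1],[[0,0,0],[-0.01,0.18,0],-1],[[0,0,0],[-0.01,0.18,0],-1],[[0,0,0],[-0.01,0.18,0],-1],[[0,0,0],[-0.01,0.18,0],-1],[[0,0,0],[-0.01,0.18,0],-1],[[0,0,0],[-0.01,0.18,-0.2],-1],[[0,0,0],[-0.01,0.18,-0.4],-1],[[0,0,0],[-0.01,0.18,-0.4],-1],[[0,0,0],[-0.01,0.18,-0.4],-1]]}}

```text
time: 5.68
tool_pos: [0.6166, -0.213, 0.0423]
tcp_rot: [-3.139, -0.116, 0.002]
wrist_force: [-0.3, 0.7, 1.1]
width: 0.998
```

Emit:
{"api": "move_arm", "payload": {"deltas": [[[0,0,0],[0,0,0],1],[[0,0,0],[0,0,0],1],[[0,0,0],[0,0,0],1],[[0,0,0],[0,0,0],1],[[0,0,0],[0,0,0],1],[[0,0,0],[0,0,0],1],[[0,0,0],[0,0,0],1]]}}

```text
time: 6.55
tool_pos: [0.6172, -0.2133, 0.0435]
tcp_rot: [3.139, 0.116, 0.001]
wrist_force: [-1.7, 0.0, 3.1]
width: 0.102
```

Width 0.10 means the handle is gripped. Sliding the cover open.

Emit:
{"api": "move_arm", "payload": {"deltas": [[[0,0,0],[0.004,-0.05,0],1],[[0,0,0],[0.008,-0.1,0],1],[[0,0,0],[0.012,-0.15,0],1],[[0,0,0],[0.016,-0.2,0],1],[[0,0,0],[0.016,-0.2,0],1]]}}

```text
time: 7.18
tool_pos: [0.6188, -0.2343, 0.0435]
tcp_rot: [3.138, 0.115, 0.001]
wrist_force: [-2.2, -0.4, 4.7]
width: 0.108
```

Emit:
{"api": "move_arm", "payload": {"deltas": [[[0,0,0],[0.002,-0.02,0],1],[[0,0,0],[0.003,-0.04,0],1],[[0,0,0],[0.003,-0.04,0],1]]}}

```text
time: 7.55
tool_pos: [0.6191, -0.2374, 0.0435]
tcp_rot: [3.139, 0.116, 0.001]
wrist_force: [-1.8, 0.5, 5.3]
width: 0.113
```

Run:
```python
from h import *
s=status.read_state(); print(s['time'],np.round(s['tool_pos'],4),np.round(s['wrist_force'],2),s['width'])
ci,im,d=snap('top')
P=cloud(ci,d);Z=P[...,2]
th=.078;c,sn=np.cos(th),np.sin(th);o=np.array([.6055,-.068])
L=np.stack([(P[...,0]-o[0])*c+(P[...,1]-o[1])*sn,-(P[...,0]-o[0])*sn+(P[...,1]-o[1])*c],-1)
m=(abs(L[...,0])<.05)&(abs(L[...,1])<.085)
np.set_printoptions(linewidth=220,suppress=True,precision=3)
# edges: rows along local y at several local x
for x0 in (-.045,-.03,.03,.045):
    k=m&(abs(L[...,0]-x0)<.006)
    ys=L[...,1][k];zs=Z[k]
    hi=ys[(zs>.06)&(ys<0)]; print(x0,'cover edge',hi.max() if len(hi) else None,'rim',ys[(zs>.06)&(ys>.03)].min(), 'floor y',ys[zs<.02].min(),ys[zs<.02].max())
k=(abs(L[...,1]-.02)<.03)
for a,b in((-.09,-.05),(.05,.09)):
    q=k&(L[...,0]>a)&(L[...,0]<b)&(Z>.065); print('rail x',np.percentile(L[...,0][q],[2,98]))
```

```text
7.55 [ 0.6191 -0.2374  0.0435] [-1.8   0.46  5.33] 0.11296509678787699
-0.045 cover edge -0.05954077776949756 rim 0.06042226911455331 floor y -0.06313702332308879 0.08399256366416442
-0.03 cover edge -0.0586406411581213 rim 0.062154218216934745 floor y -0.06423235333634039 0.05888150316025568
0.03 cover edge -0.059306501656159416 rim 0.06228671673669439 floor y -0.06421082181343041 0.07239370996853223
0.045 cover edge -0.05894540623405106 rim 0.06132211263078681 floor y -0.06363897238245503 0.0664170186769309
rail x [-0.071 -0.061]
rail x [0.062 0.072]
```

Emit:
{"api": "move_arm", "payload": {"deltas": [[[0,0,0],[0.002,-0.02,0],1],[[0,0,0],[0.003,-0.04,0],1],[[0,0,0],[0.003,-0.04,0],1]]}}

```text
time: 7.98
tool_pos: [0.6194, -0.2414, 0.0435]
tcp_rot: [3.139, 0.116, 0.001]
wrist_force: [-2.2, 0.3, 5.2]
width: 0.1
```

Emit:
{"api": "move_arm", "payload": {"deltas": [[[0,0,0],[0.001,-0.015,0],1],[[0,0,0],[0.002,-0.03,0],1],[[0,0,0],[0.002,-0.03,0],1]]}}

```text
time: 8.35
tool_pos: [0.6193, -0.2413, 0.0434]
tcp_rot: [-3.135, -0.115, 0.001]
wrist_force: [-1.6, 8.3, 8.1]
width: 0.112
```

The force rose to 8 N at the stop after 28 mm of travel, so the cover is fully open. I release it, lift, and go over the tray with a turn of about +94°.

Emit:
{"api": "move_arm", "payload": {"deltas": [[[0,0,0],[0,0.025,0],1],[[0,0,0],[0,0.025,0],-1],[[0,0,0],[0,0.025,0],-1],[[0,0,0],[0,0.025,0],-1],[[0,0,0],[0,0.025,0],-1],[[0,0,0],[0,0.025,0],-1],[[0,0,0],[0,0.025,0.5],-1],[[0,0,0],[0,0.025,1],-1],[[0,0,0],[0,0.025,1],-1]]}}

```text
time: 9.48
tool_pos: [0.6235, -0.2434, 0.1498]
tcp_rot: [3.135, 0.116, 0.016]
wrist_force: [0.7, -0.7, 0.9]
width: 1.002
```

Emit:
{"api": "move_arm", "payload": {"deltas": [[[0,0,0.1],[-0.1,0.5,0],-1],[[0,0,0.2],[-0.1,1,0],-1],[[0,0,0.2],[-0.1,1,0],-1]]}}

```text
time: 9.85
tool_pos: [0.6084, -0.1383, 0.1419]
tcp_rot: [-3.08, -0.611, 0.003]
wrist_force: [0.3, -0.2, 0.1]
width: 0.998
```

Emit:
{"api": "move_arm", "payload": {"deltas": [[[0,0,0.1],[-0.1,0.5,0],-1],[[0,0,0.2],[-0.2,1,0],-1],[[0,0,0.2],[-0.2,1,0],-1]]}}

```text
time: 10.22
tool_pos: [0.5882, -0.0394, 0.1421]
tcp_rot: [-2.947, -1.084, 0.002]
wrist_force: [-0.8, -0.4, 0.1]
width: 1.002
```

Emit:
{"api": "move_arm", "payload": {"deltas": [[[0,0,0.1],[-0.1,0.5,0],-1],[[0,0,0.2],[-0.2,1,0],-1],[[0,0,0.2],[-0.2,1,0],-1]]}}

```text
time: 10.6
tool_pos: [0.5689, 0.0598, 0.1425]
tcp_rot: [-2.743, -1.53, 0.001]
wrist_force: [0.5, 0.3, 0.5]
width: 0.999
```

Emit:
{"api": "move_arm", "payload": {"deltas": [[[0,0,0.1],[-0.1,0.5,0],-1],[[0,0,0.2],[-0.2,1,0],-1],[[0,0,0.2],[-0.2,1,0],-1]]}}

```text
time: 10.98
tool_pos: [0.5496, 0.1592, 0.1427]
tcp_rot: [2.471, 1.94, -0.0]
wrist_force: [-0.4, 0.2, 0.0]
width: 0.998
```

Emit:
{"api": "move_arm", "payload": {"deltas": [[[0,0,0.1],[-0.1,0.5,0],-1],[[0,0,0.2],[-0.15,1,0],-1],[[0,0,0.2],[-0.15,1,0],-1]]}}

```text
time: 11.35
tool_pos: [0.5353, 0.259, 0.1428]
tcp_rot: [2.138, 2.301, 0.0]
wrist_force: [-0.1, -1.0, 0.6]
width: 1.0
```

Emit:
{"api": "move_arm", "payload": {"deltas": [[[0,0,0.04],[0,0.5,0],-1],[[0,0,0.04],[0,0.8,0],-1],[[0,0,0.04],[0,0.8,0],-1],[[0,0,0.04],[0,0.8,0],-1]]}}

```text
time: 11.85
tool_pos: [0.5352, 0.3361, 0.1426]
tcp_rot: [2.068, 2.364, -0.002]
wrist_force: [-0.1, 0.4, -0.7]
width: 1.002
```

Run:
```python
from h import *
s=status.read_state(); print(s['time'],np.round(s['q'],3),np.round(s['tool_pos'],4),np.round(s['tcp_rot'],3),np.round(s['wrist_force'],2))
ci,im,d=snap('wrist','w3.png'); P=cloud(ci,d);Z=P[...,2]
np.set_printoptions(suppress=True,precision=1)
for lab,m in (('tab',(Z>.066)&(Z<.09)&(P[...,1]>.28)&(P[...,0]>.45)&(P[...,0]<.62)),('castings',(Z>.015)&(Z<.04)&(abs(P[...,0]-.45)<.2)&(P[...,1]>.2)&(P[...,1]<.45))):
    n,l,st,c=cv2.connectedComponentsWithStats(m.astype(np.uint8))
    for i in range(1,n):
        if st[i,4]<60: continue
        r=cv2.minAreaRect((P[l==i][:,:2]*1000).astype(np.float32)); print(lab,st[i],r,np.nanmedian(Z[l==i])*1000)
```

```text
11.85 [ 5.220e-01  2.200e-01  1.754e+00 -1.000e-03  1.170e+00  3.890e-01] [0.5352 0.3361 0.1426] [ 2.068e+00  2.364e+00 -2.000e-03] [-0.1   0.41 -0.74]
tab [313 151  14  60 804] ((534.923095703125, 349.4010925292969), (9.698378562927246, 44.10647964477539), 8.166620254516602) 78.48171695274638
castings [151 114 174  32 928] ((460.5917053222656, 371.2916564941406), (150.05384826660156, 25.256053924560547), 8.501838684082031) 23.66441004456471
castings [ 210  131   39   30 1044] ((453.3706970214844, 355.87261962890625), (32.13554000854492, 24.773365020751953), 8.405946731567383) 25.013850500138407
castings [264 150  40  32 975] ((503.6988525390625, 344.3836364746094), (32.009883880615234, 24.133378982543945), 18.23085594177246) 24.78099352514945
castings [214 173  40  32 920] ((460.0862121582031, 316.1963195800781), (31.734771728515625, 24.047882080078125), 19.614742279052734) 24.743251699075874
castings [167 208 159   9 945] ((472.54852294921875, 294.4541931152344), (149.90357971191406, 4.147247791290283), 8.806963920593262) 22.694843048710833
```

View pics/w3.png

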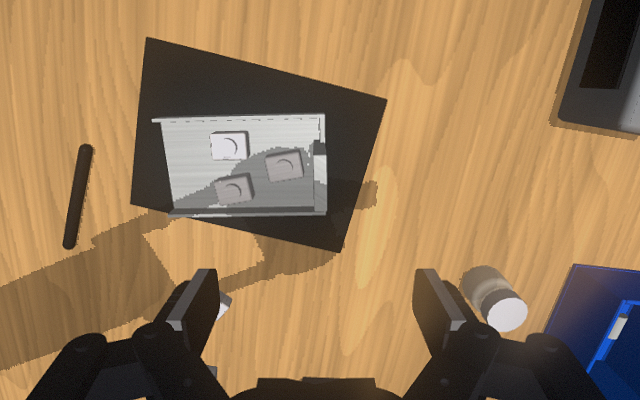

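Three castings in the tray. The tab is at (0.535,0.348), yaw 8.3°, and its measured size of 9.7 x 44.1 mm matches. I descend, allowing for the 42 mm offset, and grip at 60 N.

Emit:
{"api": "move_arm", "payload": {"deltas": [[[0,0,0.008],[0,0.12,-0.4],-1],[[0,0,0.008],[0,0.12,-0.8],-1],[[0,0,0.008],[0,0.12,-0.8],-1],[[0,0,0.008],[0,0.12,-0.8],-1]], "grip_force": 60}}

```text
time: 12.4
tool_pos: [0.5354, 0.3498, 0.0644]
tcp_rot: [2.051, 2.379, 0.002]
wrist_force: [0.2, 0.1, 0.6]
width: 1.0
```

Emit:
{"api": "move_arm", "payload": {"deltas": [[[0,0,0],[0,0,-0.3],-1],[[0,0,0],[0,0,-0.58],-1],[[0,0,0],[0,0,-0.58],-1],[[0,0,0],[0,0,-0.58],1],[[0,0,0],[0,0,-0.58],1],[[0,0,0],[0,0,-0.58],1],[[0,0,0],[0,0,-0.58],1],[[0,0,0],[0,0,-0.58],1],[[0,0,0],[0,0,-0.58],1],[[0,0,0],[0,0,-0.58],1],[[0,0,0],[0,0,-0.58],1]]}}

```text
time: 13.78
tool_pos: [0.5352, 0.3507, 0.0059]
tcp_rot: [2.049, 2.38, 0.002]
wrist_force: [0.6, -0.8, 5.7]
width: 0.111
```

The tab is gripped. Lift, then carry level and gently, because the lip is open.

Emit:
{"api": "move_arm", "payload": {"deltas": [[[0,0,0],[0,0,0.1],1],[[0,0,0],[0,0,0.3],1],[[0,0,0],[0,0,0.5],1],[[0,0,0],[0,0,0.7],1],[[0,0,0],[0,0,0.9],1],[[0,0,0],[0,0,1],1]]}}

```text
time: 14.52
tool_pos: [0.5354, 0.351, 0.1077]
tcp_rot: [2.049, 2.38, 0.005]
wrist_force: [0.7, -0.2, -3.4]
width: 0.108
```

Emit:
{"api": "move_arm", "payload": {"deltas": [[[0,0,0],[0,0,0.2],1],[[0,0,0],[0,0,0.4],1],[[0,0,0],[0,0,0.6],1],[[0,0,0],[0,0,0.8],1],[[0,0,0],[0,0,0.8],1],[[0,0,0],[0,0,0.8],1]]}}

```text
time: 15.28
tool_pos: [0.5341, 0.3502, 0.1846]
tcp_rot: [-2.05, -2.381, 0.001]
wrist_force: [-0.1, -0.6, -3.6]
width: 0.108
```

Emit:
{"api": "move_arm", "payload": {"deltas": [[[0,0,-0.005],[0.05,-0.08,0],1],[[0,0,-0.015],[0.15,-0.25,0],1],[[0,0,-0.03],[0.28,-0.46,0],1],[[0,0,-0.042],[0.41,-0.67,0],1],[[0,0,-0.042],[0.53,-0.87,0],1],[[0,0,-0.042],[0.6,-0.98,0],1]]}}

```text
time: 16.02
tool_pos: [0.5953, 0.2504, 0.1847]
tcp_rot: [-2.129, -2.31, 0.001]
wrist_force: [0.1, 0.6, -4.1]
width: 0.108
```

Emit:
{"api": "move_arm", "payload": {"deltas": [[[0,0,0],[0.1,-0.17,0],1],[[0,0,0],[0.23,-0.37,0],1],[[0,0,0],[0.36,-0.58,0],1],[[0,0,0],[0.48,-0.78,0],1],[[0,0,0],[0.6,-0.98,0],1]]}}

```text
time: 16.65
tool_pos: [0.6553, 0.1529, 0.1851]
tcp_rot: [-2.127, -2.312, -0.0]
wrist_force: [0.0, -0.1, -3.5]
width: 0.104
```

Emit:
{"api": "move_arm", "payload": {"deltas": [[[0,0,0],[0.12,-0.2,0],1],[[0,0,0],[0.24,-0.4,0],1],[[0,0,0],[0.36,-0.6,0],1],[[0,0,0],[0.48,-0.8,0],1],[[0,0,0],[0.6,-0.98,0],1]]}}

```text
time: 17.27
tool_pos: [0.7152, 0.055, 0.185]
tcp_rot: [-2.127, -2.311, 0.0]
wrist_force: [0.6, -0.1, -3.4]
width: 0.104
```

Emit:
{"api": "move_arm", "payload": {"deltas": [[[0,0,0],[0.12,-0.2,0],1],[[0,0,0],[0.24,-0.4,0],1],[[0,0,0],[0.36,-0.6,0],1],[[0,0,0],[0.46,-0.8,0],1],[[0,0,0],[0.52,-0.92,0],1],[[0,0,0],[0.55,-0.96,0],1],[[0,0,0],[0.55,-0.96,0],1]]}}

```text
time: 18.15
tool_pos: [0.7694, -0.0395, 0.185]
tcp_rot: [-2.127, -2.311, -0.0]
wrist_force: [-0.3, -0.0, -3.4]
width: 0.109
```

Emit:
{"api": "move_arm", "payload": {"deltas": [[[0.003,-0.03,0],[0,0,0],1],[[0.007,-0.09,0],[0,0,0],1],[[0.012,-0.15,0],[0,0,0],1],[[0.016,-0.2,0],[0,0,0],1],[[0.0175,-0.222,0],[0,0,0],1],[[0.0175,-0.222,0],[0,0,0],1],[[0.0175,-0.222,0],[0,0,0],1]]}}

```text
time: 19.02
tool_pos: [0.7695, -0.039, 0.1856]
tcp_rot: [1.95, 2.12, 0.373]
wrist_force: [0.4, -0.3, -3.1]
width: 0.107
```

Run:
```python
from h import *
s=status.read_state(); print(s['time'],np.round(s['q'],3),np.round(s['tool_pos'],4),np.round(s['tcp_rot'],3),np.round(s['wrist_force'],2),s['width'])
ci,im,d=snap('top'); a,b,dd=snap('scene')
cv2.imwrite('pics/c4.png',np.vstack([cv2.resize(im[100:260,200:440],(450,300)),cv2.resize(b[100:300,140:440],(450,300))])[:,:,::-1])
```

```text
19.025 [-0.116  0.218  1.718  0.088  0.864 -0.246] [ 0.7695 -0.039   0.1856] [1.95  2.12  0.373] [ 0.44 -0.3  -3.09] 0.1066593695409991
```

View pics/c4.png

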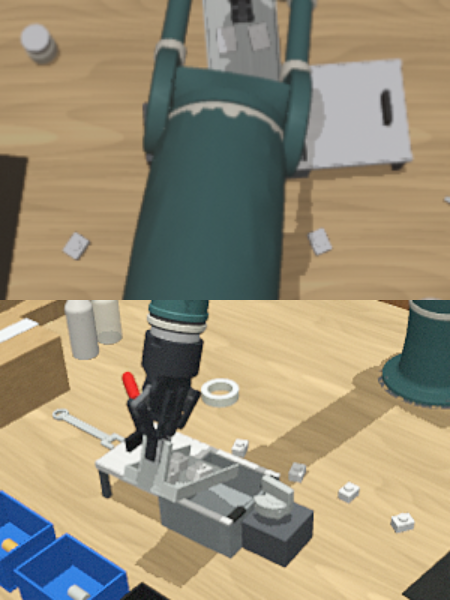

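The tray is held over the box at 20° tilt with the castings still in it (scene, around (190,465)). I'll measure the lip from depth.

Run:
```python
from h import *
np.set_printoptions(suppress=True,precision=4,linewidth=160)
o=np.array([.6055,-.068]);th=.078
A=np.array([[np.cos(th),np.sin(th)],[-np.sin(th),np.cos(th)]])
ci,im,d=snap('wrist','w5.png')
for n in('wrist','scene'):
    ci,im,d=load(n);P=cloud(ci,d)
    L=P.copy();L[...,:2]=(P[...,:2]-o)@A.T
    hsv=cv2.cvtColor(im,cv2.COLOR_RGB2HSV)
    m=(L[...,2]>.1)&(L[...,2]<.3)&(abs(L[...,1]-.015)<.07)&(L[...,0]>-.1)&(L[...,0]<.25)&(hsv[...,1]<60)&(hsv[...,2]>70)
    q=L[m]; print(n,len(q),'min x',np.percentile(q,[0.5,2],0)[:,0],'y',np.percentile(q[:,1],[1,99]))
    k=np.argsort(q[:,0])[:400]; print(' lowest-x pts median',np.median(q[k],0),'ymin/max',q[k][:,1].min(),q[k][:,1].max())
    # floor plane via low envelope in xz
    for x in np.arange(-.04,.16,.02):
        z=q[(abs(q[:,0]-x)<.008)&(abs(q[:,1]-.015)<.038)][:,2]
        if len(z)>10: print('  x %.2f z5 %.3f z50 %.3f'%(x,np.percentile(z,5),np.median(z)))
```

```text
wrist 40760 min x [0.0276 0.0308] y [-0.0307  0.06  ]
 lowest-x pts median [0.0275 0.0344 0.1476] ymin/max -0.033391269399474295 0.08495998662365789
  x 0.04 z5 0.138 z50 0.141
  x 0.06 z5 0.145 z50 0.148
  x 0.08 z5 0.153 z50 0.175
  x 0.10 z5 0.161 z50 0.166
  x 0.12 z5 0.167 z50 0.172
  x 0.14 z5 0.175 z50 0.237
scene 1724 min x [0.0275 0.0323] y [-0.0304  0.0615]
 lowest-x pts median [0.0595 0.0319 0.1572] ymin/max -0.03296910701010127 0.08466163370553006
  x 0.04 z5 0.137 z50 0.139
  x 0.06 z5 0.145 z50 0.147
  x 0.08 z5 0.157 z50 0.176
  x 0.10 z5 0.161 z50 0.174
  x 0.12 z5 0.167 z50 0.182
  x 0.14 z5 0.176 z50 0.243
```

View pics/w5.png

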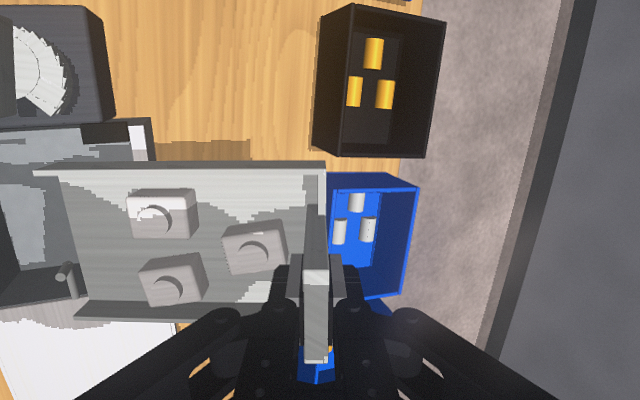

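The lip is at box-local x +0.033, y +0.014, z 0.135. This agrees with the model in which the reported TCP lies 42 mm beyond the tips along the tool axis. Now tilt slowly to 45° with the lip held above the mouth.

Emit:
{"api": "move_arm", "payload": {"deltas": [[[0.001,-0.014,0],[-0.01,0,-0.05],1],[[0.003,-0.042,0],[-0.03,0,-0.1],1],[[0.005,-0.07,0],[-0.06,-0.004,-0.12],1],[[0.0075,-0.097,0],[-0.1,-0.007,-0.08],1],[[0.0095,-0.125,0],[-0.13,-0.01,-0.02],1],[[0.012,-0.152,0],[-0.16,-0.013,0.03],1],[[0.014,-0.18,0],[-0.2,-0.016,0.08],1],[[0.0165,-0.208,0],[-0.24,-0.019,0.13],1],[[0.0185,-0.235,0],[-0.27,-0.021,0.18],1],[[0.0217,-0.277,0],[-0.33,-0.026,0.26],1],[[0.0217,-0.277,0],[-0.33,-0.026,0.26],1],[[0.0217,-0.277,0],[-0.33,-0.026,0.26],1],[[0.0217,-0.277,0],[-0.33,-0.026,0.26],1],[[0.0217,-0.277,0],[-0.33,-0.026,0.26],1],[[0.0217,-0.277,0],[-0.33,-0.026,0.26],1],[[0.0217,-0.277,0],[-0.33,-0.026,0.26],1]]}}

```text
time: 21.18
tool_pos: [0.7365, -0.0422, 0.211]
tcp_rot: [1.694, 1.841, 0.76]
wrist_force: [-0.5, 0.0, -2.4]
width: 0.111
```

Run:
```python
from h import *
s=status.read_state(); print(s['time'],np.round(s['q'],3),np.round(s['tool_pos'],4),np.round(s['tcp_rot'],3),np.round(s['wrist_force'],2),s['width'])
ci,im,d=snap('wrist','w6.png')
```

```text
21.175 [-0.189 -0.048  2.132  0.589  0.344 -0.758] [ 0.7365 -0.0422  0.211 ] [1.694 1.841 0.76 ] [-0.52  0.02 -2.35] 0.11133377509493741
```

View pics/w6.png

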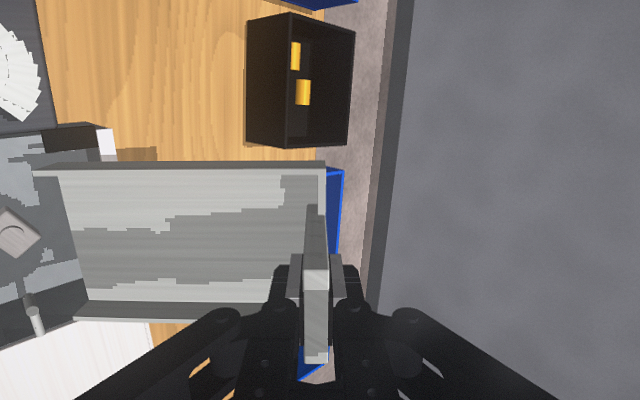

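The tray is empty, and the wrist force dropped by 1 N, which matches 3 x 35 g. I level it and return it to the mat along the same path.

Emit:
{"api": "move_arm", "payload": {"deltas": [[[-0.005,0.06,0],[0.07,0.005,0.05],1],[[-0.01,0.14,0],[0.14,0.01,0.05],1],[[-0.018,0.23,0],[0.22,0.017,0.05],1],[[-0.026,0.33,0],[0.3,0.024,0.05],1],[[-0.034,0.43,0],[0.33,0.026,0],1],[[-0.0392,0.499,0],[0.33,0.026,0],1],[[-0.0392,0.499,0],[0.33,0.026,0],1],[[-0.0392,0.499,0],[0.33,0.026,0],1]]}}

```text
time: 22.22
tool_pos: [0.7692, -0.0395, 0.2105]
tcp_rot: [2.127, 2.312, 0.001]
wrist_force: [-0.1, -0.5, -3.0]
width: 0.105
```

Emit:
{"api": "move_arm", "payload": {"deltas": [[[0,0,0.0],[-0.2,0.32,0],1],[[0,0,0],[-0.4,0.65,0],1],[[0,0,0.0],[-0.6,0.98,0],1],[[0,0,0],[-0.6,0.98,0],1]]}}

```text
time: 22.72
tool_pos: [0.7071, 0.0607, 0.2125]
tcp_rot: [2.124, 2.314, 0.003]
wrist_force: [-0.0, -0.1, -1.1]
width: 0.103
```

Emit:
{"api": "move_arm", "payload": {"deltas": [[[0,0,0.0],[-0.2,0.32,0],1],[[0,0,0],[-0.4,0.65,0],1],[[0,0,0.0],[-0.6,0.98,0],1],[[0,0,0],[-0.6,0.98,0],1]]}}

```text
time: 23.22
tool_pos: [0.648, 0.1577, 0.212]
tcp_rot: [2.124, 2.314, 0.003]
wrist_force: [0.2, -0.9, -1.9]
width: 0.108
```

Emit:
{"api": "move_arm", "payload": {"deltas": [[[0,0,0.0],[-0.2,0.32,0],1],[[0,0,0],[-0.4,0.65,0],1],[[0,0,0.0],[-0.6,0.98,0],1],[[0,0,0],[-0.6,0.98,0],1]]}}

```text
time: 23.72
tool_pos: [0.5888, 0.2551, 0.2117]
tcp_rot: [2.124, 2.313, 0.002]
wrist_force: [0.6, -0.6, -1.7]
width: 0.106
```

Emit:
{"api": "move_arm", "payload": {"deltas": [[[0,0,0.02],[-0.2,0.32,0],1],[[0,0,0.042],[-0.4,0.65,0],1],[[0,0,0.042],[-0.55,0.96,0],1],[[0,0,0.042],[-0.55,0.96,0],1],[[0,0,0.042],[-0.55,0.96,-0.5],1],[[0,0,0.042],[-0.55,0.96,-1],1],[[0,0,0.042],[-0.55,0.96,-1],1]]}}

```text
time: 24.6
tool_pos: [0.5315, 0.346, 0.1058]
tcp_rot: [-2.05, -2.377, 0.016]
wrist_force: [-0.3, 0.2, -2.6]
width: 0.111
```

Run:
```python
from h import *
s=status.read_state(); print(s['time'],np.round(s['tool_pos'],4),np.round(s['tcp_rot'],3),np.round(s['wrist_force'],2),s['width'])
ci,im,d=snap('top'); P=cloud(ci,d);Z=P[...,2];hsv=cv2.cvtColor(im,cv2.COLOR_RGB2HSV);S=hsv[...,1].astype(int);V=hsv[...,2].astype(int)
o=np.array([.6055,-.068]);th=.078
A=np.array([[np.cos(th),np.sin(th)],[-np.sin(th),np.cos(th)]])
m=(S<70)&(V>90)&(P[...,0]>.36)&(P[...,0]<.52)&(abs(P[...,1])<.26)&(Z<.04)
n,l,st,c=cv2.connectedComponentsWithStats(m.astype(np.uint8))
for i in range(1,n):
    if 40<st[i,4]<400:
        cs,_=cv2.findContours((l==i).astype(np.uint8),cv2.RETR_EXTERNAL,cv2.CHAIN_APPROX_NONE)
        r=cv2.minAreaRect((onz(ci,cs[0].reshape(-1,2),.018)[:,:2]*1000).astype(np.float32)); print('stray',np.round(r[0],1),np.round(r[1],1),round(r[2],1))
L=(P[...,:2]-o)@A.T
m=(abs(L)<.06).all(-1)&(Z>.018)&(Z<.065)
n,l,st,c=cv2.connectedComponentsWithStats(m.astype(np.uint8))
for i in range(1,n):
    if st[i,4]>25: print('in box?',st[i],np.median(L[l==i],0),np.median(Z[l==i]))
cv2.imwrite('pics/t7.png',cv2.resize(im[110:280,140:420],None,fx=2.8,fy=2.8)[:,:,::-1])
```

```text
24.6 [0.5315 0.346  0.1058] [-2.05  -2.377  0.016] [-0.27  0.22 -2.56] 0.11142096553201854
stray [ 448.2 -154.5] [33.6 26.2] 21.7
stray [442.6 181.7] [27.  32.9] 57.3
stray [442. -30.] [33.6 25.3] 18.4
stray [431.5  71.4] [31.3 23.3] 0.6
in box? [331 162  14  13 108] [ 0.00034144 -0.00383054] 0.024136520903066172
in box? [345 179   9   8  63] [-0.04168912 -0.0314599 ] 0.029344485942312648
in box? [319 181  10   8  70] [-0.04199328  0.03576341] 0.028603650217762677
```

View pics/t7.png

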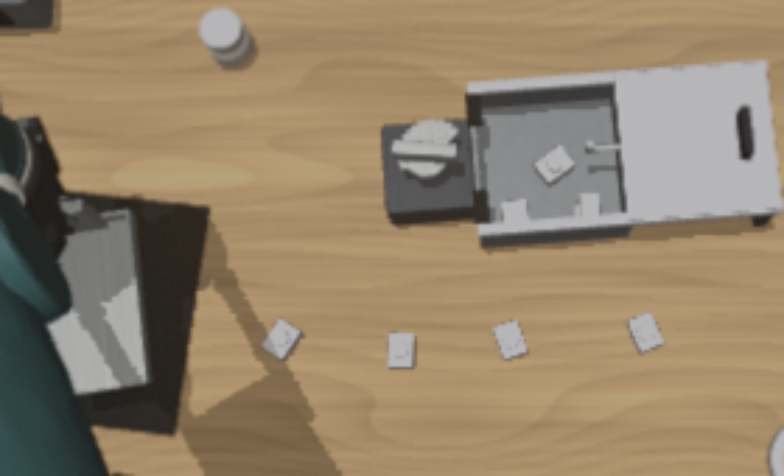

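The 3 castings lie on the box floor, at picture positions (555,165), (513,212) and (590,205). The 4 strays have not moved. I set the tray down, release it, and go to hover over stray D at (0.4426,0.1817).

Emit:
{"api": "move_arm", "payload": {"deltas": [[[0,0,0],[0,0,-0.3],1],[[0,0,0],[0,0,-0.6],1],[[0,0,0],[0,0,-0.9],1],[[0,0,0],[0,0,-1],1],[[0,0,0],[0,0,-1],1]]}}

```text
time: 25.28
tool_pos: [0.5359, 0.3506, 0.0127]
tcp_rot: [2.05, 2.38, 0.003]
wrist_force: [1.0, 0.5, -2.2]
width: 0.11
```

Emit:
{"api": "move_arm", "payload": {"deltas": [[[0,0,0],[0,0,-0.05],1],[[0,0,0],[0,0,-0.05],1],[[0,0,0],[0,0,-0.05],1],[[0,0,0],[0,0,-0.05],-1],[[0,0,0],[0,0,-0.05],-1],[[0,0,0],[0,0,-0.05],-1],[[0,0,0],[0,0,-0.05],-1],[[0,0,0],[0,0,-0.05],-1],[[0,0,0],[0,0,-0.05],-1],[[0,0,0],[0,0,0.2],-1],[[0,0,0],[0,0,0.6],-1],[[0,0,0],[0,0,0.95],-1],[[0,0,0],[0,0,0.95],-1]]}}

```text
time: 26.9
tool_pos: [0.5372, 0.3521, 0.1104]
tcp_rot: [2.048, 2.379, 0.012]
wrist_force: [0.9, 0.1, -0.6]
width: 1.003
```

Emit:
{"api": "move_arm", "payload": {"deltas": [[[0,0,-0.1],[-0.2,-0.3,0.3],-1],[[0,0,-0.2],[-0.4,-0.7,0.3],-1],[[0,0,-0.3],[-0.5,-1,0.3],-1],[[0,0,-0.3],[-0.5,-1,0.3],-1]]}}

```text
time: 27.4
tool_pos: [0.4826, 0.2483, 0.1345]
tcp_rot: [-2.55, -1.834, 0.005]
wrist_force: [-0.3, 1.2, -0.8]
width: 1.003
```

Emit:
{"api": "move_arm", "payload": {"deltas": [[[0,0,-0.1],[-0.2,-0.3,0],-1],[[0,0,-0.156],[-0.42,-0.66,0],-1],[[0,0,-0.156],[-0.42,-0.66,0],-1],[[0,0,-0.156],[-0.42,-0.66,0],-1]]}}

```text
time: 27.9
tool_pos: [0.4429, 0.1851, 0.1359]
tcp_rot: [-2.753, -1.513, -0.001]
wrist_force: [0.0, 0.0, 1.0]
width: 1.0
```

```bash
cat > st.py <<'E'
from h import *
import sys
def strays(fn=None):
    s=status.read_state(); print(round(float(s['time']),2),np.round(s['q'],2),np.round(s['tool_pos'],4),np.round(s['tcp_rot'],3),'yang %.1f'%((2*np.degrees(np.arctan2(s['tcp_rot'][1],s['tcp_rot'][0]))-90+180)%360-180))
    for n in ('top','wrist'):
        ci,im,d=snap(n,fn if n=='wrist' else None); P=cloud(ci,d);Z=P[...,2]
        m=(Z>.011)&(Z<.035)&(P[...,0]>.33)&(P[...,0]<.525)&(P[...,1]>-.26)&(P[...,1]<.245)
        k,l,st,c=cv2.connectedComponentsWithStats(m.astype(np.uint8))
        for i in range(1,k):
            if st[i,4]>(70 if n=='top' else 150):
                r=cv2.minAreaRect((P[l==i][:,:2]*1000).astype(np.float32)); w,h=r[1]; a=r[2] if w>h else r[2]-90
                if max(w,h)>45: continue
                print(n,'stray',np.round(r[0],1),np.round((max(w,h),min(w,h)),1),'long ang %.1f'%((a+90)%180-90),round(float(np.nanmedian(Z[l==i])),3))
strays(*sys.argv[1:])
E
python3 st.py
python3 - <<'E'
from h import *
ci,im,d=load('wrist');P=cloud(ci,d);Z=P[...,2]
m=(Z>.016)&(Z<.05)&(P[...,1]>.27)&(P[...,1]<.42)&(P[...,0]>.37)&(P[...,0]<.57)
print('tray walls z',np.nanpercentile(Z[m],[5,50,95]),np.nanmin(P[m],0),np.nanmax(P[m],0))
E
```

```text
27.9 [ 0.34 -0.06  2.07  0.    1.13  0.91] [0.4429 0.1851 0.1359] [-2.753e+00 -1.513e+00 -1.000e-03] yang -32.4
top stray [ 449.1 -154.8] [31.6 23.7] long ang 24.9 0.018
top stray [443.  182.3] [31.5 24.4] long ang -33.4 0.019
top stray [442.3 -30. ] [32.3 23.7] long ang 18.0 0.018
top stray [432.   71.6] [31.2 23.6] long ang -0.5 0.018
wrist stray [442.1 182.5] [31.7 23.6] long ang -33.2 0.019
wrist stray [431.2  70.9] [32.4 25.6] long ang -0.9 0.019
wrist stray [438.7 -31.1] [28.1 25.1] long ang 19.2 0.019
tray walls z [0.01704349 0.02331934 0.02485586] [0.38353696 0.28172772 0.01601602] [0.53185001 0.37718193 0.02647701]
```

The tray is back at the same spot and stands flat. Pick stray D.

Emit:
{"api": "move_arm", "payload": {"deltas": [[[0,0,0],[0,-0.015,-0.5],-1],[[0,0,0],[0,-0.015,-1],-1],[[0,0,0],[0,-0.015,-1],-1]], "grip_force": 40}}

```text
time: 28.38
tool_pos: [0.4384, 0.1821, 0.0321]
tcp_rot: [-2.752, -1.512, 0.015]
wrist_force: [0.3, 0.1, 0.4]
width: 1.002
```

Emit:
{"api": "move_arm", "payload": {"deltas": [[[0,0,0],[0,0,-0.4],-1],[[0,0,0],[0,0,-0.72],-1],[[0,0,0],[0,0,-0.72],-1],[[0,0,0],[0,0,-0.72],1],[[0,0,0],[0,0,-0.72],1],[[0,0,0],[0,0,-0.72],1],[[0,0,0],[0,0,-0.72],1],[[0,0,0],[0,0,-0.72],1],[[0,0,0],[0,0,-0.72],1]]}}

```text
time: 29.5
tool_pos: [0.4439, 0.1835, -0.0343]
tcp_rot: [2.754, 1.511, 0.004]
wrist_force: [-0.7, -0.7, 4.6]
width: 0.362
```

Width 0.362 (about 31 mm) means it is gripped. Carry it to the box at local (0.03,0.035).

Emit:
{"api": "move_arm", "payload": {"deltas": [[[0,0,0],[0,0,0.5],1],[[0,0,0],[0,0,1],1],[[0,0,0],[0,0,1],1]]}}

```text
time: 29.88
tool_pos: [0.4469, 0.1845, 0.0694]
tcp_rot: [2.753, 1.51, 0.017]
wrist_force: [-0.0, -0.7, -0.2]
width: 0.361
```

Emit:
{"api": "move_arm", "payload": {"deltas": [[[0,0,0],[0,-0.2,0.4],1],[[0,0,0],[0.25,-0.4,0.7],1],[[0,0,0],[0.5,-0.7,0.7],1],[[0,0,0],[0.5,-0.7,0.7],1]]}}

```text
time: 30.38
tool_pos: [0.4934, 0.1113, 0.1339]
tcp_rot: [2.756, 1.507, 0.0]
wrist_force: [-0.4, -0.0, -0.2]
width: 0.362
```

Emit:
{"api": "move_arm", "payload": {"deltas": [[[0,0,0],[0.4,-0.4,0],1],[[0,0,0],[0.7,-0.7,0],1],[[0,0,0],[0.7,-0.7,0],1]]}}

```text
time: 30.75
tool_pos: [0.5627, 0.0417, 0.1327]
tcp_rot: [-2.755, -1.507, 0.003]
wrist_force: [0.1, 1.4, -0.7]
width: 0.363
```

Emit:
{"api": "move_arm", "payload": {"deltas": [[[0,0,0],[0.4,-0.4,0],1],[[0,0,0],[0.7,-0.72,0],1],[[0,0,0],[0.7,-0.72,-0.4],1],[[0,0,0],[0.7,-0.72,-0.9],1],[[0,0,0],[0.7,-0.72,-0.95],1],[[0,0,0],[0.7,-0.72,-0.95],0],[[0,0,0],[0.7,-0.72,-0.95],0],[[0,0,0],[0.7,-0.72,-0.95],0],[[0,0,0],[0.7,-0.72,-0.95],0],[[0,0,0],[0.7,-0.72,-0.5],0],[[0,0,0],[0.7,-0.72,0],0],[[0,0,0],[0.7,-0.72,0],0]]}}

```text
time: 32.25
tool_pos: [0.637, -0.0296, 0.1408]
tcp_rot: [2.749, 1.508, 0.015]
wrist_force: [0.1, 0.5, 0.0]
width: 0.498
```

```bash
python3 st.py w8.png
cat > bx.py <<'E'
from h import *
for n in('wrist','top'):
    ci,im,d=load(n);P=cloud(ci,d);Z=P[...,2]
    o=np.array([.6055,-.068]);th=.078
    A=np.array([[np.cos(th),np.sin(th)],[-np.sin(th),np.cos(th)]]);L=(P[...,:2]-o)@A.T
    m=(abs(L)<.062).all(-1)&(Z>.017)&(Z<.066)
    k,l,st,c=cv2.connectedComponentsWithStats(m.astype(np.uint8))
    for i in range(1,k):
        if st[i,4]>(30 if n=='top' else 150): print(n,'in box',st[i,4],np.round(np.median(L[l==i],0),3),np.round(np.median(Z[l==i]),3),np.round(Z[l==i].max(),3))
E
python3 bx.py
```

```text
32.25 [-0.09  0.22  1.75  0.    1.15  0.48] [ 0.637  -0.0296  0.1408] [2.749 1.508 0.015] yang -32.5
top stray [ 449. -155.] [31.6 24. ] long ang 25.1 0.018
wrist stray [431.7  70.3] [33.6 24.3] long ang -1.1 0.019
wrist stray [441.6 -30.7] [33.6 24.6] long ang 18.7 0.019
wrist in box 890 [0.029 0.038] 0.025 0.032
wrist in box 921 [-0.045  0.038] 0.029 0.031
wrist in box 871 [ 0.002 -0.002] 0.025 0.032
wrist in box 797 [-0.045 -0.029] 0.03 0.032
top in box 32 [-0.041 -0.036] 0.029 0.033
```

D is in the box. Next is stray C at (0.4315,0.071), turn +31.5°.

Emit:
{"api": "move_arm", "payload": {"deltas": [[[0,0,0.1],[-0.5,0.2,0],-1],[[0,0,0.2],[-1,0.5,0],-1],[[0,0,0.3],[-1,0.5,0],-1],[[0,0,0.35],[-1,0.5,0],-1]]}}

```text
time: 32.85
tool_pos: [0.5298, 0.0213, 0.1318]
tcp_rot: [-2.234, -2.205, 0.004]
wrist_force: [-0.4, 0.8, 0.0]
width: 1.003
```

Emit:
{"api": "move_arm", "payload": {"deltas": [[[0,0,0],[-0.5,0.3,0],-1],[[0,0,0],[-1,0.5,0],-1],[[0,0,0],[-1,0.5,-0.4],-1],[[0,0,0],[-1,0.5,-0.9],-1],[[0,0,0],[-1,0.5,-1],-1]]}}

```text
time: 33.48
tool_pos: [0.4269, 0.0704, 0.0296]
tcp_rot: [-2.236, -2.198, 0.013]
wrist_force: [-0.1, -0.2, 0.3]
width: 0.999
```

Emit:
{"api": "move_arm", "payload": {"deltas": [[[0,0,0],[-0.015,0,-0.4],-1],[[0,0,0],[-0.015,0,-0.7],-1],[[0,0,0],[-0.015,0,-0.7],-1],[[0,0,0],[-0.015,0,-0.7],1],[[0,0,0],[-0.015,0,-0.7],1],[[0,0,0],[-0.015,0,-0.7],1],[[0,0,0],[-0.015,0,-0.7],1],[[0,0,0],[-0.015,0,-0.7],1],[[0,0,0],[-0.015,0,-0.7],1]]}}

```text
time: 34.6
tool_pos: [0.4324, 0.0711, -0.0345]
tcp_rot: [2.239, 2.201, 0.003]
wrist_force: [-0.6, -0.6, 5.3]
width: 0.364
```

Emit:
{"api": "move_arm", "payload": {"deltas": [[[0,0,0],[0,0,0.5],1],[[0,0,0],[0,0,1],1],[[0,0,0],[0,0,1],1]]}}

```text
time: 34.98
tool_pos: [0.4356, 0.0714, 0.0691]
tcp_rot: [2.236, 2.198, 0.013]
wrist_force: [-0.0, 0.3, -0.4]
width: 0.364
```

Emit:
{"api": "move_arm", "payload": {"deltas": [[[0,0,0],[0.1,-0.2,0.4],1],[[0,0,0],[0.5,-0.4,0.7],1],[[0,0,0],[1,-0.7,0.7],1],[[0,0,0],[1,-0.7,0.7],1]]}}

```text
time: 35.48
tool_pos: [0.5334, -0.0009, 0.1335]
tcp_rot: [2.243, 2.199, 0.0]
wrist_force: [-1.3, 0.3, -0.8]
width: 0.366
```

Emit:
{"api": "move_arm", "payload": {"deltas": [[[0,0,0],[0.5,-0.4,0],1],[[0,0,0],[1,-0.7,0],1],[[0,0,0],[1,-0.7,-0.4],1],[[0,0,0],[1,-0.7,-0.9],1],[[0,0,0],[1,-0.7,-0.95],1],[[0,0,0],[1,-0.7,-0.95],0],[[0,0,0],[1,-0.7,-0.95],0],[[0,0,0],[1,-0.7,-0.95],0],[[0,0,0],[1,-0.7,-0.95],0],[[0,0,0],[1,-0.7,-0.5],0],[[0,0,0],[1,-0.7,0],0],[[0,0,0],[1,-0.7,0],0]]}}

```text
time: 36.98
tool_pos: [0.6354, -0.0697, 0.1408]
tcp_rot: [2.234, 2.196, 0.011]
wrist_force: [0.5, 0.2, 0.1]
width: 0.499
```

```bash
python3 st.py w9.png; python3 bx.py
```

```text
36.98 [-0.15  0.23  1.75 -0.    1.15 -0.13] [ 0.6354 -0.0697  0.1408] [2.234 2.196 0.011] yang -1.0
top stray [ 449. -155.] [31.3 23.9] long ang 24.1 0.018
wrist stray [441.5 -31.1] [33.  24.3] long ang 19.7 0.019
wrist stray [ 448.  -155.3] [32.9 24.3] long ang 25.3 0.019
wrist in box 1050 [0.027 0.038] 0.025 0.032
wrist in box 1084 [-0.046  0.037] 0.03 0.032
wrist in box 975 [ 0.001 -0.002] 0.025 0.031
wrist in box 770 [ 0.04  -0.003] 0.038 0.04
wrist in box 878 [-0.046 -0.029] 0.03 0.033
```

Next is stray B at (0.4418,-0.031), turn +20°.

Emit:
{"api": "move_arm", "payload": {"deltas": [[[0,0,0.1],[-0.5,0.2,0],-1],[[0,0,0.2],[-1,0.39,0],-1],[[0,0,0.222],[-1,0.39,0],-1],[[0,0,0.222],[-1,0.39,0],-1]]}}

```text
time: 37.58
tool_pos: [0.5304, -0.03, 0.1331]
tcp_rot: [-1.825, -2.556, 0.001]
wrist_force: [-0.7, 0.3, 0.5]
width: 1.002
```

Emit:
{"api": "move_arm", "payload": {"deltas": [[[0,0,0],[-0.5,0,0],-1],[[0,0,0],[-0.91,0,0],-1],[[0,0,0],[-0.91,0,-0.4],-1],[[0,0,0],[-0.91,0,-0.9],-1],[[0,0,0],[-0.91,0,-1],-1]]}}

```text
time: 38.2
tool_pos: [0.4375, -0.0301, 0.0311]
tcp_rot: [-1.823, -2.552, 0.005]
wrist_force: [-0.8, 1.1, -0.8]
width: 0.998
```

Emit:
{"api": "move_arm", "payload": {"deltas": [[[0,0,0],[0,0,-0.4],-1],[[0,0,0],[0,0,-0.7],-1],[[0,0,0],[0,0,-0.7],-1],[[0,0,0],[0,0,-0.7],1],[[0,0,0],[0,0,-0.7],1],[[0,0,0],[0,0,-0.7],1],[[0,0,0],[0,0,-0.7],1],[[0,0,0],[0,0,-0.7],1],[[0,0,0],[0,0,-0.7],1]]}}

```text
time: 39.33
tool_pos: [0.4414, -0.0303, -0.0345]
tcp_rot: [1.823, 2.555, 0.002]
wrist_force: [-0.3, 0.9, 5.9]
width: 0.362
```

Emit:
{"api": "move_arm", "payload": {"deltas": [[[0,0,0],[0,0,0.5],1],[[0,0,0],[0,0,1],1],[[0,0,0],[0,0,1],1]]}}

```text
time: 39.7
tool_pos: [0.4445, -0.0306, 0.0691]
tcp_rot: [1.819, 2.55, 0.008]
wrist_force: [-1.0, -0.3, 0.4]
width: 0.363
```

Emit:
{"api": "move_arm", "payload": {"deltas": [[[0,0,0],[0.1,0,0.4],1],[[0,0,0],[0.5,0.02,0.7],1],[[0,0,0],[1,0.02,0.7],1],[[0,0,0],[1,0.02,0.7],1]]}}

```text
time: 40.2
tool_pos: [0.5424, -0.0281, 0.1333]
tcp_rot: [1.824, 2.557, 0.0]
wrist_force: [-0.4, -1.1, -0.6]
width: 0.362
```

Emit:
{"api": "move_arm", "payload": {"deltas": [[[0,0,0],[0.3,0,0],1],[[0,0,0],[0.56,0,0],1],[[0,0,0],[0.56,0,-0.4],1],[[0,0,0],[0.56,0,-0.9],1],[[0,0,0],[0.56,0,-0.95],1],[[0,0,0],[0.56,0,-0.95],0],[[0,0,0],[0.56,0,-0.95],0],[[0,0,0],[0.56,0,-0.95],0],[[0,0,0],[0.56,0,-0.95],0],[[0,0,0],[0.56,0,-0.5],0],[[0,0,0],[0.56,0,0],0],[[0,0,0],[0.56,0,0],0]]}}

```text
time: 41.7
tool_pos: [0.6004, -0.0285, 0.1405]
tcp_rot: [1.819, 2.549, 0.009]
wrist_force: [0.7, 0.2, -0.0]
width: 0.499
```

```bash
python3 st.py w10.png; python3 bx.py
```

```text
41.7 [-0.09  0.16  1.83  0.    1.14 -0.42] [ 0.6004 -0.0285  0.1405] [1.819 2.549 0.009] yang 19.0
top stray [ 448.9 -155.2] [32.  23.5] long ang 22.4 0.018
wrist stray [ 447.7 -155.5] [32.9 24. ] long ang 23.1 0.019
wrist in box 856 [-0.048  0.036] 0.029 0.032
wrist in box 1128 [-0.012  0.041] 0.033 0.041
wrist in box 931 [0.025 0.039] 0.025 0.031
wrist in box 870 [-0.001 -0.001] 0.025 0.032
wrist in box 816 [-0.047 -0.028] 0.03 0.033
wrist in box 748 [ 0.038 -0.002] 0.038 0.041
top in box 60 [ 0.039 -0.004] 0.036 0.043
```

Last is stray A at (0.4483,-0.155).

Emit:
{"api": "move_arm", "payload": {"deltas": [[[0,0,0.05],[-0.4,-0.4,0],-1],[[0,0,0.05],[-0.8,-0.7,0],-1],[[0,0,0.05],[-0.8,-0.7,0],-1]]}}

```text
time: 42.18
tool_pos: [0.5117, -0.099, 0.1315]
tcp_rot: [-1.724, -2.62, 0.004]
wrist_force: [0.6, 0.3, 0.6]
width: 1.0
```

Emit:
{"api": "move_arm", "payload": {"deltas": [[[0,0,0],[-0.4,-0.4,0],-1],[[0,0,0],[-0.69,-0.565,0],-1],[[0,0,0],[-0.69,-0.565,-0.4],-1],[[0,0,0],[-0.69,-0.565,-0.9],-1],[[0,0,0],[-0.69,-0.565,-1],-1]]}}

```text
time: 42.8
tool_pos: [0.4432, -0.1526, 0.0299]
tcp_rot: [-1.718, -2.62, 0.002]
wrist_force: [-0.7, -0.2, -0.2]
width: 1.002
```

Emit:
{"api": "move_arm", "payload": {"deltas": [[[0,0,0],[0,0,-0.4],-1],[[0,0,0],[0,0,-0.7],-1],[[0,0,0],[0,0,-0.7],-1],[[0,0,0],[0,0,-0.7],1],[[0,0,0],[0,0,-0.7],1],[[0,0,0],[0,0,-0.7],1],[[0,0,0],[0,0,-0.7],1],[[0,0,0],[0,0,-0.7],1],[[0,0,0],[0,0,-0.7],1]]}}

```text
time: 43.92
tool_pos: [0.4484, -0.1552, -0.0344]
tcp_rot: [1.721, 2.625, 0.001]
wrist_force: [-0.9, 0.3, 5.9]
width: 0.364
```

Emit:
{"api": "move_arm", "payload": {"deltas": [[[0,0,0],[0,0,0.5],1],[[0,0,0],[0,0,1],1],[[0,0,0],[0,0,1],1]]}}

```text
time: 44.3
tool_pos: [0.4512, -0.1564, 0.0692]
tcp_rot: [1.717, 2.618, 0.003]
wrist_force: [0.8, -0.4, -0.7]
width: 0.362
```

Emit:
{"api": "move_arm", "payload": {"deltas": [[[0,0,0],[0,0,0.7],1],[[0,0,0],[0.4,0.4,0.7],1],[[0,0,0],[0.7,0.7,0.7],1],[[0,0,0],[0.7,0.7,0.7],1]]}}

```text
time: 44.8
tool_pos: [0.5179, -0.0828, 0.1334]
tcp_rot: [-1.719, -2.629, -0.0]
wrist_force: [-1.3, -0.5, -0.6]
width: 0.36
```

Emit:
{"api": "move_arm", "payload": {"deltas": [[[0,0,0],[0.3,0.1,0],1],[[0,0,0],[0.52,0.185,0],1],[[0,0,0],[0.52,0.185,-0.4],1],[[0,0,0],[0.52,0.185,-0.9],1],[[0,0,0],[0.52,0.185,-0.95],1],[[0,0,0],[0.52,0.185,-0.95],0],[[0,0,0],[0.52,0.185,-0.95],0],[[0,0,0],[0.52,0.185,-0.95],0],[[0,0,0],[0.52,0.185,-0.95],0],[[0,0,0],[0.52,0.185,-0.5],0],[[0,0,0],[0.52,0.185,0],0],[[0,0,0],[0.52,0.185,0],0]]}}

```text
time: 46.3
tool_pos: [0.5734, -0.0668, 0.1403]
tcp_rot: [1.717, 2.619, 0.007]
wrist_force: [0.3, 0.2, 0.5]
width: 0.502
```

```bash
python3 st.py w11.png; python3 bx.py
```

```text
46.3 [-0.16  0.11  1.88 -0.    1.14 -0.57] [ 0.5734 -0.0668  0.1403] [1.717 2.619 0.007] yang 23.5
wrist in box 979 [-0.048  0.037] 0.03 0.032
wrist in box 2132 [0.001 0.039] 0.029 0.04
wrist in box 963 [-0.038  0.006] 0.025 0.032
wrist in box 905 [-0.002 -0.002] 0.025 0.031
wrist in box 834 [-0.047 -0.029] 0.03 0.032
wrist in box 795 [ 0.037 -0.004] 0.038 0.041
top in box 226 [-0.006  0.039] 0.029 0.041
top in box 94 [-0.035  0.004] 0.025 0.032
```

View pics/w11.png

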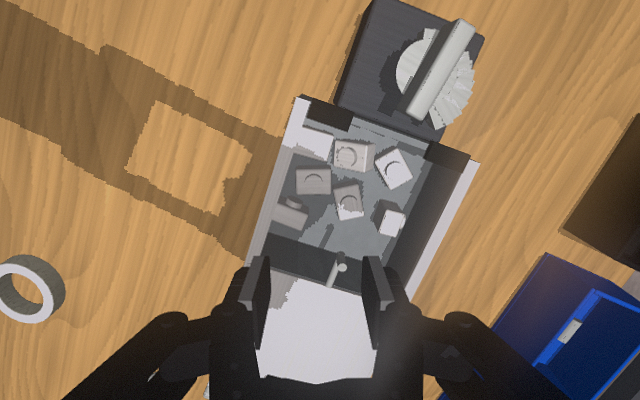

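All 7 castings are in the box and lie low (highest point z 0.041). Now to the handle: turn +71°, descend, grip.

Emit:
{"api": "move_arm", "payload": {"deltas": [[[0,0,0.1],[0.1,-0.3,0],-1],[[0,0,0.2],[0.2,-0.7,0],-1],[[0,0,0.3],[0.3,-0.9,0],-1],[[0,0,0.4],[0.3,-0.9,0],-1],[[0,0,0.4],[0.3,-0.9,0],-1]]}}

```text
time: 47.02
tool_pos: [0.5974, -0.156, 0.1318]
tcp_rot: [-0.829, -3.026, -0.0]
wrist_force: [0.5, -0.1, -0.8]
width: 1.002
```

Emit:
{"api": "move_arm", "payload": {"deltas": [[[0,0,0.1],[0.1,-0.4,0],-1],[[0,0,0.2],[0.2,-0.84,0],-1],[[0,0,0.3],[0.2,-0.84,0],-1],[[0,0,0.389],[0.2,-0.84,0],-1],[[0,0,0.389],[0.2,-0.84,0],-1],[[0,0,0.389],[0.2,-0.84,0],-1]]}}

```text
time: 47.78
tool_pos: [0.6184, -0.2395, 0.1334]
tcp_rot: [0.118, -3.138, -0.001]
wrist_force: [-0.1, 0.3, -0.4]
width: 1.0
```

Run:
```python
from h import *
s=status.read_state(); print(s['time'],np.round(s['q'],2),np.round(s['tool_pos'],4),np.round(s['tcp_rot'],3))
ci,im,d=snap('wrist'); P=cloud(ci,d);Z=P[...,2]
m=(Z>.095)&(Z<.112)&(abs(P[...,0]-.62)<.05)&(abs(P[...,1]+.24)<.05)
r=cv2.minAreaRect((P[m][:,:2]*1000).astype(np.float32)); print(r)
```

```text
47.775 [-0.41  0.28  1.69 -0.    1.17 -2.05] [ 0.6184 -0.2395  0.1334] [ 1.180e-01 -3.138e+00 -1.000e-03]
((617.47265625, -241.76092529296875), (44.433841705322266, 9.774092674255371), 4.543571949005127)
```

Emit:
{"api": "move_arm", "payload": {"deltas": [[[0,0,0],[0,-0.015,-0.4],-1],[[0,0,0],[0,-0.015,-0.9],-1],[[0,0,0],[0,-0.015,-0.92],-1],[[0,0,0],[0,-0.015,-0.92],1],[[0,0,0],[0,-0.015,-0.92],1],[[0,0,0],[0,-0.015,-0.92],1],[[0,0,0],[0,-0.015,-0.92],1],[[0,0,0],[0,-0.015,-0.92],1],[[0,0,0],[0,-0.015,-0.92],1],[[0,0,0],[0,-0.015,-0.92],1]], "grip_force": 50}}

```text
time: 49.08
tool_pos: [0.6196, -0.2414, 0.0435]
tcp_rot: [-0.123, 3.138, 0.0]
wrist_force: [-1.2, 2.4, 5.6]
width: 0.105
```

Emit:
{"api": "move_arm", "payload": {"deltas": [[[0,0,0],[-0.008,0.1,0],1],[[0,0,0],[-0.023,0.3,0],1],[[0,0,0],[-0.039,0.5,0],1],[[0,0,0],[-0.055,0.7,0],1],[[0,0,0],[-0.07,0.9,0],1],[[0,0,0],[-0.078,1,0],1],[[0,0,0],[-0.078,1,0],1]]}}

```text
time: 49.95
tool_pos: [0.6117, -0.1403, 0.0435]
tcp_rot: [-0.125, 3.138, 0.0]
wrist_force: [-1.5, 1.6, 6.7]
width: 0.106
```

Emit:
{"api": "move_arm", "payload": {"deltas": [[[0,0,0],[-0.005,0.08,0],1],[[0,0,0],[-0.012,0.15,0],1],[[0,0,0],[-0.017,0.21,0],1],[[0,0,0],[-0.017,0.21,0],1]]}}

```text
time: 50.45
tool_pos: [0.6101, -0.1198, 0.0435]
tcp_rot: [-0.124, 3.137, -0.0]
wrist_force: [-1.4, 0.4, 7.8]
width: 0.101
```

Emit:
{"api": "move_arm", "payload": {"deltas": [[[0,0,0],[-0.001,0.02,0],1],[[0,0,0],[-0.003,0.035,0],1],[[0,0,0],[-0.003,0.035,0],1],[[0,0,0],[-0.003,0.035,0],1]]}}

```text
time: 50.95
tool_pos: [0.6099, -0.1174, 0.0435]
tcp_rot: [-0.123, 3.137, -0.002]
wrist_force: [-1.4, -1.4, 7.2]
width: 0.104
```

The cover has moved 124.4 mm, so it is about 0.0056 open and touching the buffers. Release, lift and go above the cam, turning -90°.

Emit:
{"api": "move_arm", "payload": {"deltas": [[[0,0,0],[-0.001,0.01,0],1],[[0,0,0],[-0.001,0.01,0],1],[[0,0,0],[-0.001,0.01,0],-1],[[0,0,0],[-0.001,0.01,0],-1],[[0,0,0],[-0.001,0.01,0],-1],[[0,0,0],[-0.001,0.01,0],-1],[[0,0,0],[-0.001,0.01,0],-1],[[0,0,0],[0,0,0.5],-1],[[0,0,0],[0,0,1],-1],[[0,0,0],[0,0,1],-1]]}}

```text
time: 52.2
tool_pos: [0.6134, -0.1181, 0.1483]
tcp_rot: [-0.123, 3.129, -0.005]
wrist_force: [0.6, -0.1, -0.5]
width: 1.001
```

Emit:
{"api": "move_arm", "payload": {"deltas": [[[0,0,-0.1],[0,0.2,0],-1],[[0,0,-0.2],[-0.04,0.4,0],-1],[[0,0,-0.3],[-0.07,0.6,0],-1],[[0,0,-0.4],[-0.07,0.8,0],-1],[[0,0,-0.5],[-0.07,0.8,0],-1],[[0,0,-0.5],[-0.07,0.8,0],-1]]}}

```text
time: 52.95
tool_pos: [0.6013, -0.0367, 0.1409]
tcp_rot: [-1.084, -2.947, 0.001]
wrist_force: [-0.0, -0.1, -0.8]
width: 1.004
```

Emit:
{"api": "move_arm", "payload": {"deltas": [[[0,0,-0.1],[-0.07,0.2,0],-1],[[0,0,-0.2],[-0.07,0.5,0],-1],[[0,0,-0.3],[-0.07,0.8,0],-1],[[0,0,-0.4],[-0.07,0.8,0],-1],[[0,0,-0.5],[-0.07,0.8,0],-1],[[0,0,-0.5],[-0.07,0.8,0],-1],[[0,0,-0.5],[-0.07,0.8,0],-1]]}}

```text
time: 53.82
tool_pos: [0.5949, 0.0426, 0.1417]
tcp_rot: [-2.128, -2.31, 0.001]
wrist_force: [0.2, -0.2, 0.2]
width: 1.002
```

```bash
cat > cam.py <<'E'
from h import *
import sys
s=status.read_state(); print(s['time'],np.round(s['q'],2),np.round(s['tool_pos'],4),np.round(s['tcp_rot'],3))
ci,im,d=snap('wrist',*sys.argv[1:]); P=cloud(ci,d);Z=P[...,2]
m=(Z>.114)&(Z<.13)&(abs(P[...,0]-.596)<.05)&(abs(P[...,1]-.044)<.05)
k,l,st,c=cv2.connectedComponentsWithStats(m.astype(np.uint8)); i=1+st[1:,4].argmax()
print('bar',cv2.minAreaRect((P[l==i][:,:2]*1000).astype(np.float32)))
E
python3 cam.py w12.png
```

```text
53.825 [ 0.03  0.15  1.83  0.    1.16 -0.05] [0.5949 0.0426 0.1417] [-2.128e+00 -2.310e+00  1.000e-03]
bar ((595.5822143554688, 43.98442077636719), (55.91290283203125, 12.110660552978516), 86.1935043334961)
```

View pics/w12.png

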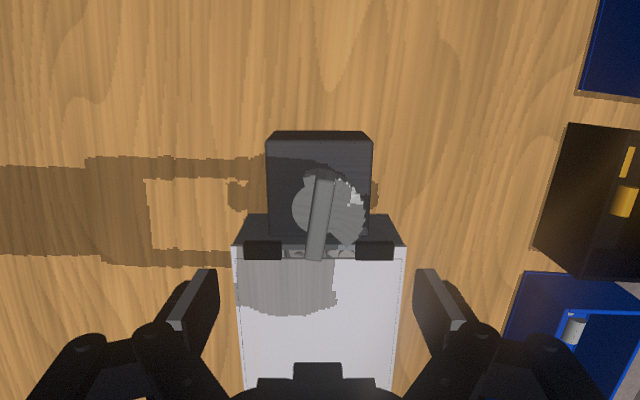

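The cover is shut. The cam bar is at (0.5956,0.0440) and lies 8° clockwise of the box's y axis. It takes two grips. First grip: align -8.5°, descend and pinch.

Emit:
{"api": "move_arm", "payload": {"deltas": [[[0,0,-0.05],[0.01,0.012,-0.3],-1],[[0,0,-0.095],[0.01,0.012,-0.6],-1],[[0,0,-0.095],[0.01,0.012,-0.8],-1],[[0,0,-0.095],[0.01,0.012,-0.81],-1],[[0,0,-0.095],[0.01,0.012,-0.81],1],[[0,0,-0.095],[0.01,0.012,-0.81],1],[[0,0,-0.095],[0.01,0.012,-0.81],1],[[0,0,-0.095],[0.01,0.012,-0.81],1],[[0,0,-0.095],[0.01,0.012,-0.81],1],[[0,0,-0.095],[0.01,0.012,-0.81],1],[[0,0,-0.095],[0.01,0.012,-0.81],1]], "grip_force": 80}}

```text
time: 55.25
tool_pos: [0.597, 0.0441, 0.062]
tcp_rot: [2.298, 2.141, 0.002]
wrist_force: [1.7, -0.2, 5.3]
width: 0.124
```

Emit:
{"api": "move_arm", "payload": {"deltas": [[[0,0,-0.08],[0,0,0],1],[[0,0,-0.17],[0,0,0],1],[[0,0,-0.26],[0,0,0],1],[[0,0,-0.34],[0,0,0],1],[[0,0,-0.34],[0,0,0],1]]}}

```text
time: 55.88
tool_pos: [0.5972, 0.0441, 0.062]
tcp_rot: [2.782, 1.458, 0.003]
wrist_force: [2.2, -0.8, 4.8]
width: 0.117
```

Emit:
{"api": "move_arm", "payload": {"deltas": [[[0,0,-0.08],[0,0,0],1],[[0,0,-0.17],[0,0,0],1],[[0,0,-0.26],[0,0,0],1],[[0,0,-0.34],[0,0,0],1],[[0,0,-0.42],[0,0,0],1],[[0,0,-0.5],[0,0,0],1],[[0,0,-0.58],[0,0,0],1],[[0,0,-0.66],[0,0,0],1],[[0,0,-0.66],[0,0,0],1]]}}

```text
time: 57.0
tool_pos: [0.5973, 0.0437, 0.062]
tcp_rot: [3.139, -0.109, 0.004]
wrist_force: [1.0, -1.7, 5.8]
width: 0.121
```

Run:
```python
from h import *
s=status.read_state(); print({k:np.round(s[k],3) for k in ('time','q','tool_pos','tcp_rot','wrist_force','torque','width')})
```

```text
{'time': np.float64(57.0), 'q': array([ 3.200e-02,  2.340e-01,  1.897e+00, -1.000e-03,  1.008e+00,
        1.673e+00]), 'tool_pos': array([0.597, 0.044, 0.062]), 'tcp_rot': array([ 3.139, -0.109,  0.004]), 'wrist_force': array([ 1.014, -1.657,  5.772]), 'torque': array([-0.247, -0.208, -0.015]), 'width': np.float64(0.121)}
```

The turn is going smoothly. I release, lift, turn the gripper back by 180°, and check the bar angle.

Emit:
{"api": "move_arm", "payload": {"deltas": [[[0,0,0],[0,0,0],-1],[[0,0,0],[0,0,0],-1],[[0,0,0],[0,0,0],-1],[[0,0,0],[0,0,0],-1],[[0,0,0],[0,0,0],-1],[[0,0,0],[0,0,0.4],-1],[[0,0,0],[0,0,0.8],-1],[[0,0,0],[0,0,0.8],-1],[[0,0,0.11],[0,0,0.8],-1],[[0,0,0.22],[0,0,0.8],-1],[[0,0,0.33],[0,0,0.8],-1],[[0,0,0.44],[0,0,0.8],-1],[[0,0,0.55],[0,0,0.8],-1],[[0,0,0.66],[0,0,0.8],-1],[[0,0,0.77],[0,0,0.8],-1],[[0,0,0.88],[0,0,0.8],-1],[[0,0,1],[0,0,0.8],-1],[[0,0,1],[0,0,0.8],-1]]}}

```text
time: 59.25
tool_pos: [0.5953, 0.0441, 0.1399]
tcp_rot: [-2.3, -2.138, 0.002]
wrist_force: [0.5, 0.0, -0.7]
width: 0.997
```

Emit:
{"api": "move_arm", "payload": {"deltas": [[[0,0,0.11],[0,0,0],-1],[[0,0,0.22],[0,0,0],-1],[[0,0,0.33],[0,0,0],-1],[[0,0,0.44],[0,0,0],-1],[[0,0,0.55],[0,0,0],-1],[[0,0,0.66],[0,0,0],-1],[[0,0,0.77],[0,0,0],-1],[[0,0,0.88],[0,0,0],-1],[[0,0,1],[0,0,0],-1],[[0,0,1],[0,0,0],-1],[[0,0,1],[0,0,0],-1]]}}

```text
time: 60.62
tool_pos: [0.5959, 0.0441, 0.1407]
tcp_rot: [-0.118, -3.139, 0.0]
wrist_force: [0.4, 0.5, 0.0]
width: 1.0
```

```bash
python3 cam.py w13.png
python3 - <<'E'
from h import *
ci,im,d=load('wrist');P=cloud(ci,d);Z=P[...,2]
m=(Z>.093)&(Z<.112)&(abs(P[...,0]-.609)<.05)&(abs(P[...,1]+.115)<.05)
print(m.sum(), cv2.minAreaRect((P[m][:,:2]*1000).astype(np.float32)) if m.sum()>20 else None)
E
```

```text
60.625 [ 0.03  0.16  1.83  0.    1.15 -1.46] [0.5959 0.0441 0.1407] [-0.118 -3.139  0.   ]
bar ((595.0736694335938, 43.225467681884766), (11.74467945098877, 56.20584487915039), 86.06017303466797)
1216 ((608.3353881835938, -117.4450454711914), (44.686859130859375, 11.584230422973633), 5.39945650100708)
```

Aligned: the jaws are at 85.7° and the bar's short axis at 86.1°. Second grip and final turn.

Emit:
{"api": "move_arm", "payload": {"deltas": [[[0,0,0],[0.005,0,-0.4],-1],[[0,0,0],[0.005,0,-0.75],-1],[[0,0,0],[0.005,0,-0.8],-1],[[0,0,0],[0.005,0,-0.8],-1],[[0,0,0],[0.005,0,-0.8],1],[[0,0,0],[0.005,0,-0.8],1],[[0,0,0],[0.005,0,-0.8],1],[[0,0,0],[0.005,0,-0.8],1],[[0,0,0],[0.005,0,-0.8],1],[[0,0,0],[0.005,0,-0.8],1],[[0,0,0],[0.005,0,-0.8],1]], "grip_force": 100}}

```text
time: 62.05
tool_pos: [0.5968, 0.0438, 0.0618]
tcp_rot: [0.111, 3.139, -0.001]
wrist_force: [-2.2, -1.7, 5.8]
width: 0.118
```

Emit:
{"api": "move_arm", "payload": {"deltas": [[[0,0,-0.07],[0,0,0],1],[[0,0,-0.15],[0,0,0],1],[[0,0,-0.23],[0,0,0],1],[[0,0,-0.31],[0,0,0],1],[[0,0,-0.39],[0,0,0],1],[[0,0,-0.47],[0,0,0],1],[[0,0,-0.55],[0,0,0],1],[[0,0,-0.63],[0,0,0],1],[[0,0,-0.71],[0,0,0],1],[[0,0,-0.78],[0,0,0],1],[[0,0,-0.85],[0,0,0],1],[[0,0,-0.88],[0,0,0],1],[[0,0,-0.88],[0,0,0],1]]}}

```text
time: 63.68
tool_pos: [0.597, 0.0439, 0.0618]
tcp_rot: [2.086, 2.348, 0.0]
wrist_force: [-1.0, -1.4, 6.1]
width: 0.116
```

Run:
```python
from h import *
s=status.read_state(); print({k:np.round(s[k],3) for k in ('time','q','tool_pos','tcp_rot','wrist_force','torque','width')})
```

```text
{'time': np.float64(63.675), 'q': array([ 0.032,  0.234,  1.897, -0.   ,  1.01 , -0.085]), 'tool_pos': array([0.597, 0.044, 0.062]), 'tcp_rot': array([2.086, 2.348, 0.   ]), 'wrist_force': array([-1.006, -1.439,  6.109]), 'torque': array([-0.257,  0.262,  0.043]), 'width': np.float64(0.116)}
```

Emit:
{"api": "move_arm", "payload": {"deltas": [[[0,0,-0.015],[0,0,0],1],[[0,0,-0.03],[0,0,0],1],[[0,0,-0.04],[0,0,0],1],[[0,0,-0.04],[0,0,0],1]]}}

```text
time: 64.18
tool_pos: [0.5971, 0.0438, 0.0618]
tcp_rot: [2.156, 2.284, -0.0]
wrist_force: [-1.1, -1.8, 5.4]
width: 0.113
```

Run:
```python
from h import *
s=status.read_state(); print({k:np.round(s[k],3) for k in ('time','q','tool_pos','tcp_rot','wrist_force','torque','width')})
```

```text
{'time': np.float64(64.175), 'q': array([ 3.200e-02,  2.350e-01,  1.897e+00, -1.000e-03,  1.010e+00,
       -2.500e-02]), 'tool_pos': array([0.597, 0.044, 0.062]), 'tcp_rot': array([ 2.156,  2.284, -0.   ]), 'wrist_force': array([-1.11 , -1.787,  5.357]), 'torque': array([-0.193,  0.24 ,  0.835]), 'width': np.float64(0.113)}
```

The torque jumped to 0.84 N m, so the cam is at its stop. Release, lift and check.

Emit:
{"api": "move_arm", "payload": {"deltas": [[[0,0,0.015],[0,0,0],1],[[0,0,0.015],[0,0,0],-1],[[0,0,0.015],[0,0,0],-1],[[0,0,0.015],[0,0,0],-1],[[0,0,0.015],[0,0,0],-1],[[0,0,0.015],[0,0,0],-1],[[0,0,0.015],[0,0,0.4],-1],[[0,0,0.015],[0,0,0.9],-1],[[0,0,0.015],[0,0,1],-1],[[0,0,0.015],[0,0,1],-1]]}}

```text
time: 65.42
tool_pos: [0.5973, 0.0441, 0.1621]
tcp_rot: [2.132, 2.306, 0.002]
wrist_force: [-0.3, 0.1, -1.3]
width: 0.997
```

Emit:
{"api": "move_arm", "payload": {"deltas": [[[0,0,0],[-0.4,0,0.2],-1],[[0,0,0],[-0.9,0,0.2],-1],[[0,0,0],[-0.9,0,0.2],-1],[[0,0,0],[-0.9,0,0.2],-1]]}}

```text
time: 65.92
tool_pos: [0.5061, 0.0441, 0.1797]
tcp_rot: [-2.132, -2.306, 0.002]
wrist_force: [0.6, 0.0, -0.4]
width: 1.003
```

```bash
python3 cam.py
python3 - <<'E'
from h import *
ci,im,d=load('wrist');P=cloud(ci,d);Z=P[...,2]
m=(Z>.095)&(Z<.112)&(abs(P[...,0]-.609)<.05)&(abs(P[...,1]+.115)<.05)
print('handle',m.sum(), cv2.minAreaRect((P[m][:,:2]*1000).astype(np.float32)) if m.sum()>20 else None)
t,ti,td=snap('top');Q=cloud(t,td)
m=(Q[...,2]>.095)&(Q[...,2]<.112)&(abs(Q[...,0]-.609)<.05)&(abs(Q[...,1]+.115)<.03);print('top handle',m.sum(),np.nanmedian(Q[m],0) if m.sum() else 0)
m=(Q[...,2]>.06)&(Q[...,2]<.1)&(Q[...,1]>.28)&(Q[...,1]<.42)&(Q[...,0]>.45)&(Q[...,0]<.6);print('tab',np.nanmedian(Q[m],0))
cv2.imwrite('pics/end.png',np.vstack([cv2.resize(ti[110:300,140:520],(640,320)),cv2.resize(im,(400,250),interpolation=cv2.INTER_AREA)] if 0 else [cv2.resize(ti[110:300,140:520],(640,320)),cv2.resize(im[100:350,70:570],(640,320))])[:,:,::-1])
E
```

```text
65.925 [ 0.04 -0.04  1.97 -0.    1.22 -0.04] [0.5061 0.0441 0.1797] [-2.132e+00 -2.306e+00  2.000e-03]
bar ((595.2440185546875, 43.57479476928711), (13.050581932067871, 55.837303161621094), 4.811710834503174)
handle 585 ((606.6290283203125, -111.50010681152344), (42.48565673828125, 10.922718048095703), 3.3023343086242676)
top handle 71 [ 0.6080782  -0.11049414  0.10212651]
tab [0.53386506 0.34734763 0.07660575]
```

View pics/end.png

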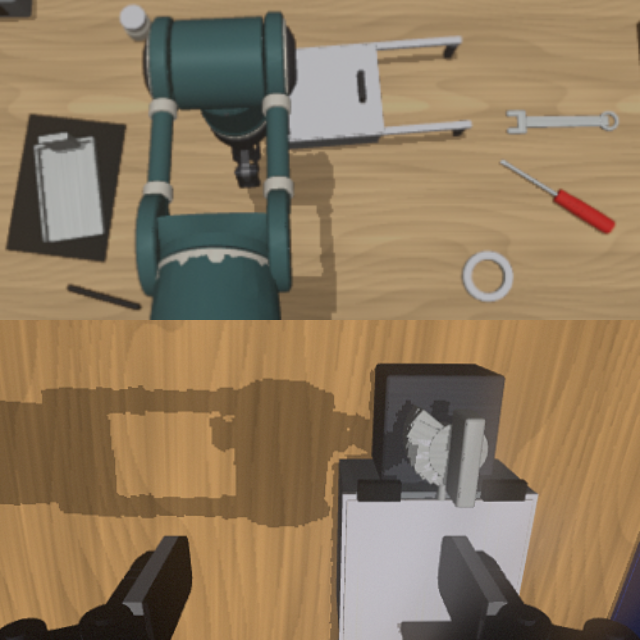

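The handle has now travelled 130 mm from fully open, so the cover is drawn in to about 0. The bar is at 94.8° after a half turn to the stop, and the tray stands on its mat. Handing in.

```bash
python3 -c "
from workcell import order,status
print(order.finish_job(), status.read_state()['time'])"
```

```text
the job is handed in; nothing more can be done
the job is handed in; nothing more can be done
```

The job is done and handed in at about 66 s of robot time. No verdict was reported, so these are my own last checks.

**What I did:**
- Slid the cover open to its stop.
- Tipped the tray's 3 castings into the box.
- Put in the 4 strays one by one.
- Set the tray back on its mat. I did this before picking up the strays.
- Slid the cover shut.
- Turned the cam clockwise in two grips until it hit its stop.

**What the last checks showed:**
- **Castings:** all 7 were in the box before I closed it, with the highest point 41 mm above the bench.
- **Cover:** the handle is 130 mm from its fully open position, so the cover is about 0 mm open. Before the cam drew it in, it stood at about 5 mm.
- **Cam:** the torque rose to 0.84 N m at the stop, and the bar lies along the box's y axis within about 0.5°.
- **Tray:** it stands where it started, about 15 mm from the mat's centre. Its wall tops, measured right after I set it down, were level.
- **Other things on the bench:** in the last picture they looked untouched. I did not measure them.

**What disagreed or failed:**
- **Fingertip position:** the tips are about 42 mm behind the reported TCP along the tool axis. Because of this my first grasp of the cover handle closed on nothing. I measured the offset in the depth images and allowed for it from then on.
- **Cam start angle:** the cam started about 8° clockwise rather than at 0, which made no difference.

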